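Set a terrine mould to press in the screw press

TASK

Set the terrine to press: slide the steel mould with the sprung lid, handle last and kept level, through the open mouth of the press's guides and push it fully home against the back stop. Then put the loose crank right down on the square end of the spindle and wind it clockwise, full turns, until the pressing plate has pushed the mould's lid down by about a centimetre. Leave the crank on the spindle and do not disturb the other things on the worktop.

Things in the scene. Friction and masses are not known exactly. Their poses are not given: they have to be found in the camera images.
- press: Screw press, fixed: two C-channel guides on the worktop (it is the floor between them), columns, blue bridge. Origin on the worktop under the spindle axis; x along the guides from the mouth (-x) to the back stop (+x), y across, z up. Columns 16 mm thick at x=0, y=+-79; feet to y=+-97; bridge 42 deep (x), 196 wide (y), 131 to 158 high. Mould home: mould_mid at x=0, y=0 (+-2 mm).
- guide_mouth (a point): Middle of the straight guides' open end, on the worktop, 60 mm before the spindle axis; axes as press. Channels 30 mm high, 118 mm wide between webs, slots 12 to 23 mm above the worktop, 92 mm between the lips. Outside this end only the webs go on 29 mm, flaring to about 146 mm apart.
- mould_mid (a point): Centre of the terrine mould's steel tin, 110 long (x) x 84 wide (y) x 60 mm high, 0.4 to 0.9 kg, loose on the worktop before the mouth; this point 30 mm above its underside. Flanges along both long sides (114 mm over both, 14 to 20 mm up) run in the guides' slots. x points from handle end to leading end (to the back stop when loaded). Flat sprung lid on top, 80 mm above the worktop.
- mould_handle (a point): Middle of the mould's black handle grip: a level bar along the mould's x axis, 14 mm wide (y), 15 mm high, 50 mm long, 35 mm above the mould's underside, 95 mm behind the tin's centre; its blunt rear end is 120 mm behind the tin's centre. Axes as mould_mid.
- mould_lid (a joint): How far the sprung lid is pressed down, m: 0 = up, 0.017 = limit. It takes about 4 N to start and 3 N more per 10 mm. About 0.010 is wanted at the end.
- square_top (a point): Centre of the top face of the spindle's square end: 12 x 12 mm, 24 mm tall, sides along this point's x and y axes (they turn with the spindle), on a round collar 28 mm across. Top face 192 mm, collar 168 mm above the worktop; it stays at that height as it turns. Nothing stands above it.
- spindle (a joint): Angle of the spindle, rad, growing as it turns clockwise seen from above, 0 to 21. One turn lowers the pressing plate 12 mm; at 0 the plate is 20 mm above the unpressed lid of a loaded mould. Turns with about 0.1 N m (2 N at the knob) and stays where it is left.
- crank_hub (a point): Centre of the crank's hub, half-way up. Hub of dark steel 26 x 26 mm, 34 mm high, sides along this point's x and y; in its underside a 13.6 mm square socket, 26 mm deep, parallel to the sides (fits in four ways). From its foot a flat arm, 16 mm wide, 8 thick, runs along +x to the knob. 0.25 kg, stands socket down on the worktop. Seated on the spindle this point is 185 mm up.
- crank_knob (a point): Grip point of the crank's red knob: an upright round grip 22 mm thick that turns freely on the arm, its axis 60 mm from the hub's axis. It reaches 8 to 58 mm above the crank's underside; this point is 38 mm above it (21 mm above the hub's centre).
- pepper_mill: Brown wooden pepper mill, 52 mm thick, 173 mm high, bystander; origin at its foot.
- bowl_a: White bowl, 86 mm across, 51 mm high, bystander; origin at its foot.
- kitchen_timer: Red and white kitchen timer, 64 mm across, 49 mm high, bystander; origin at its foot.
- spice_b: Spice jar with dark cap, 41 mm thick, 104 mm high, bystander; origin at its foot.
- yoghurt: Small yoghurt tub, 72 mm across, 71 mm high, bystander; origin at its foot.
Mind the look-alikes: they are no part of the job. Of the things shaped like the part that bears crank_hub, the dark steel one is meant.

How it is judged:
On the way, in this order (a step that is already met when the one before it is completed fails the run):
1. the mould's flanges are in the guides, entered from the mouth, the mould square to them (y of mould_mid in the frame of press between -0.006 and 0.006 m and angle between the x axis of mould_mid and the x axis of press, either way round below 0.09 rad and angle between mould_mid's own z axis and vertical below 0.06 rad and x of mould_mid in the frame of press between -0.1 and -0.01 m and z of mould_mid in the frame of press below 0.034 m), for 0.05 s.
2. the mould is fully home against the back stop (y of mould_mid in the frame of press between -0.006 and 0.006 m and angle between the x axis of mould_mid and the x axis of press, either way round below 0.09 rad and angle between mould_mid's own z axis and vertical below 0.06 rad and x of mould_mid in the frame of press above -0.004 m and z of mould_mid in the frame of press below 0.034 m), for 0.2 s.
3. the crank is seated on the spindle's square, the mould still home (all of step 2 and horizontal distance between crank_hub and press below 0.003 m and z of crank_hub in the frame of press between 0.1815 and 0.1885 m and angle between crank_hub's own z axis and vertical below 0.09 rad), for 0.2 s.
4. the crank has been wound until the plate has pressed the lid down (all of step 3 and value of joint mould_lid between 0.007 and 0.0135 m), for 0.2 s.
At the end, for the whole second after the job is handed in: Mould square in the guides (6 mm, 0.09 rad) and within 4 mm of the back stop; crank right down on the square (3 mm off axis, 3.5 mm of depth, 0.09 rad of tilt); the plate holds the lid 7 to 13.5 mm down; all at rest (all of step 4 and linear speed of each of mould, crank below 0.01 m/s and velocity of joint spindle between -0.05 and 0.05 rad/s); the robot touches nothing.
It fails at once if the mould is tipped more than 20 degrees (angle between mould_mid's own z axis and vertical above 0.35 rad).
It fails at once if another thing on the worktop is moved more than 30 mm (distance of any of pepper_mill, bowl_a, kitchen_timer, spice_b, yoghurt from where it was at the start of the episode above 0.03 m).
It also fails if it takes over 72 s, if anything falls off the work surface, if the arm or the gripper's body presses on something with over 40 N, if the wrist force passes 120 N, or if a joint passes its speed limit or range.

ROBOT

A 7-joint arm with a two-finger parallel gripper is mounted at the origin on a cart in front of the work surface, level with it; the furniture and walls round the work are solid. World frame = base frame: x ahead of the robot, y to its left, z up, the work surface at z = 0. Lengths are in m, angles in rad, forces in N, time in s.
With the tool pointing down it reaches from about 0.4 to 0.85 m from the base axis. Payload 10.4 kg.
Tool frame: the origin (TCP) lies on the centre line of the jaws, within the pads' length; the fingertips stand 8 mm ahead of it and the grasp point (between the pads) lies 11 mm behind it (r.finger_overhang is the distance from the TCP to the fingertips, in m); z points along the fingers, y is the line along which they close (so a half turn about z gives the same grasp; the last joint's range is limited). The gripper opens to 87 mm and grips with 3 to 60 N. Pads are 19 mm wide; open, the fingers measure 117 mm over their backs; the gripper's body (75 mm by 190 mm) begins 51 mm behind the grasp point.
Start: joints at [-1.282, 0.332, -0.065, 1.46, 0.022, 1.35, -0.088], TCP at [0.192, 0.595, 0.231] pointing down, gripper open.
Joint ranges: [-2.6, 2.6], [-0.5, 2.12], [-1.47, 1.34], [0.16, 2.42], [-1.27, 4.41], [0.06, 2.06], [-2.6, 2.6]. Speed limits (rad/s): [2.22, 2.22, 2.79, 2.79, 3.14, 3.14, 3.14].

INTERFACE

Orientations are given as a unit quaternion [x, y, z, w].
In Python, from bench import r, vision gives the robot as it stands.
- The arm moves only by the tool drive_tool, never from a script. Its argument "series" is a list of rows, each a list of 2 entries, a list of its own where there are three numbers: the shift along the world's x, y, z in cm, then the turn about the world's z in degrees. A call has exactly 10 rows; each row shifts and turns the commanded pose from where the row before left it; what a row does not reach is not made up. A row lasts 1/8 s, in which the tool goes at most 62.5 mm and 10.7 degrees, less where a joint would pass 70% of its speed; a pose out of reach is approached as far as the arm can. A call with a gripper value outside its range is refused whole. "hand" is the closure, from 0 (fully open) to 1 (shut), set as the call begins (left out, the last holds). The fingers move at their own pace and stop on an object; "newtons" is the grip in N (left out, the last holds). Time passes only in rows, so rows that do not move let the fingers close, or fill a call up. It gives the time, the measured TCP pose, the force, the opening and the grip force at its end, in the units of the state.
- r.read_state(): the state, without advancing time (a new reading comes with each control period).
- vision.camera(name): name is "scene" or "top" or "wrist"; returns a dict with "color" (384x512x3 uint8, red, green, blue), "intrinsics" (3x3 intrinsics, pixels), "k1" (the pictures are not rectified: a ray, as slopes to the right and down, at radius r is drawn at 1 + k1 r^2 times it, then the intrinsics apply), "R" (3x3) and "t" (3): a world point X has camera coordinates R X + t; the wrist camera has in their place "mount" (4x4, takes a point from camera to tool coordinates, whose origin is the TCP and whose axes are the flange's). Camera axes: x right, y down, z forward; pixel columns grow to the right and rows downward; lengths in m; the calibration is good to about 2 mm. A picture is of the moment at which its call begins: read the wrist's pose just before it. There is no depth.
- r.close_job(): hands the job in; it is judged then, once.
The state is a dict: "time": time; "joint_positions": joint angles; "joint_vel": joint speeds; "joint_torque": joint torques, N m; "ee_pos": TCP position; "eef_rot": TCP orientation; "ft_force": force on the tool from outside, world axes, zero at the start; "torque": the same for the moment, N m; "width": finger opening in m; "grip_force": force on a finger pad.
Only numpy, scipy, OpenCV 4.12 (cv2) and the standard library are available. Lean on these libraries where they do the work, as an engineer would, in place of code of your own. Each camera call takes 0.05 s, during which the arm holds its last target. There are 200 camera calls.

## Working session

There is one attempt and no reset: what is moved stays moved. The work goes in short steps, Python scripts to look and compute and a tool call to move; the robot and the scene stay as the last step left them, time stands still between calls to the robot, and variables do not carry over. Pictures are saved under pics/ and viewed, at most 10 in all, crops included, and the job is handed in when it is done.

Besides the shell and the picture viewer there is one more tool, called after "Request:" as a command line: name --argument value ..., lists and objects as JSON in quotes. drive_tool: Moves the arm, as the interface text tells. Its arguments: {"type":"object","properties":{"series":{"type":"array"},"hand":{"type":"number"},"newtons":{"type":"number"}},"required":["series"]}

```bash
mkdir -p pics; ls; python3 - <<'E'
from bench import r, vision
import cv2,pickle
s=r.read_state();print({k:s[k] for k in('time','ee_pos','eef_rot','width')})
d={}
for n in("scene","top"):
    c=vision.camera(n);d[n]=c;cv2.imwrite(f'pics/{n}0.png',c['color'][:,:,::-1])
    print(n,c['intrinsics'],c['k1'],c['R'],c['t'])
pickle.dump(d,open('c0.pkl','wb'))
E
```

```text
pics
{'time': 0.0, 'ee_pos': array([0.19163092, 0.594489  , 0.22974018]), 'eef_rot': array([ 1.55264882e-01,  9.87872604e-01, -7.28550612e-04, -5.73349642e-05]), 'width': 0.087025219810082}
scene [[447.54808512   0.         245.76550841]
 [  0.         447.54808512 189.99609524]
 [  0.           0.           1.        ]] -0.058955110859553975 [[ 0.44120792 -0.89736313 -0.00865908]
 [-0.62616809 -0.30092842 -0.71927437]
 [ 0.64284453  0.32277159 -0.69467216]] [-0.50478637  0.33026652  1.04393276]
top [[431.44860447   0.         260.28623956]
 [  0.         431.44860447 198.63039728]
 [  0.           0.           1.        ]] 0.05024657351677529 [[-0.00589147 -0.99997961  0.00246229]
 [-0.98084304  0.00529924 -0.19472764]
 [ 0.19471063 -0.00356235 -0.98085426]] [-0.29794394  0.55170014  1.15925824]
```

View pics/scene0.png

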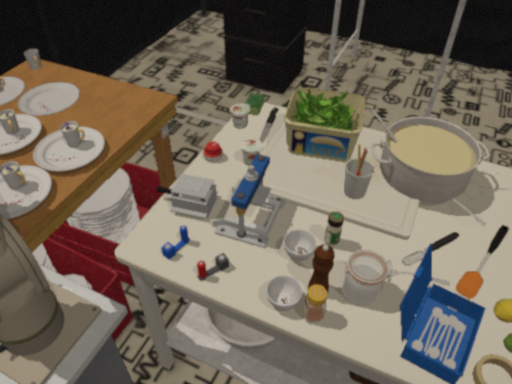

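View pics/top0.png

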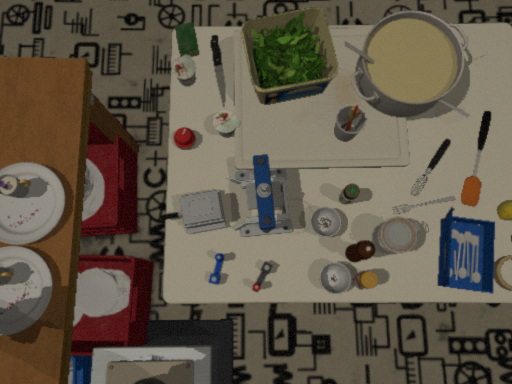

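The scene view shows the mould at (193,196), press bridge (250,180), a blue crank (176,242) and a dark crank with red knob (hub 222,262, knob 202,270). The top view shows the mould at (203,210), handle (170,215), bridge (263,192), blue crank (217,268) and dark crank (hub 266,267, knob 257,287). Look-alikes for the crank are the blue one (217,268) and the dark steel one (266,267); I choose the dark one. Only one mould is present.

```bash
cat > h.py <<'E'
import numpy as np, cv2
from scipy.spatial.transform import Rotation as Ro
def prep(c,pose=None):
    """camera with R,t ; wrist: pose=(ee_pos,eef_rot)"""
    c=dict(c)
    if 'mount' in c:
        M=np.array(c['mount']);Rt=Ro.from_quat(pose[1]).as_matrix()
        Rwc=Rt@M[:3,:3];p=Rt@M[:3,3]+pose[0]
        c['R']=Rwc.T;c['t']=-Rwc.T@p
    c['D']=np.array([c['k1'],0,0,0,0.]);c['K']=np.array(c['intrinsics'])
    return c
def ray(c,uv):
    n=cv2.undistortPoints(np.array([[uv]],float),c['K'],c['D'])[0,0]
    d=c['R'].T@np.array([n[0],n[1],1]);return -c['R'].T@c['t'],d
def plane(c,uv,z):
    o,d=ray(c,uv);return o+d*(z-o[2])/d[2]
def proj(c,X):
    return cv2.projectPoints(np.array(X,float).reshape(-1,3),cv2.Rodrigues(np.array(c['R']))[0],np.array(c['t']),c['K'],c['D'])[0][:,0]
def tri(c1,u1,c2,u2):
    o1,d1=ray(c1,u1);o2,d2=ray(c2,u2)
    A=np.stack([d1,-d2],1);s=np.linalg.lstsq(A,o2-o1,rcond=None)[0]
    a=o1+d1*s[0];b=o2+d2*s[1];return (a+b)/2,np.linalg.norm(a-b)
def snap(n):
    from bench import r,vision
    s=r.read_state();return prep(vision.camera(n),(s['ee_pos'],s['eef_rot']))
E
python3 - <<'E'
import pickle,cv2,numpy as np
d=pickle.load(open('c0.pkl','rb'))
a=cv2.resize(d['top']['color'][150:300,160:310],None,fx=4,fy=4,interpolation=2)
cv2.imwrite('pics/crop0.png',a[:,:,::-1])
E
```

```text
(no output)
```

View pics/crop0.png

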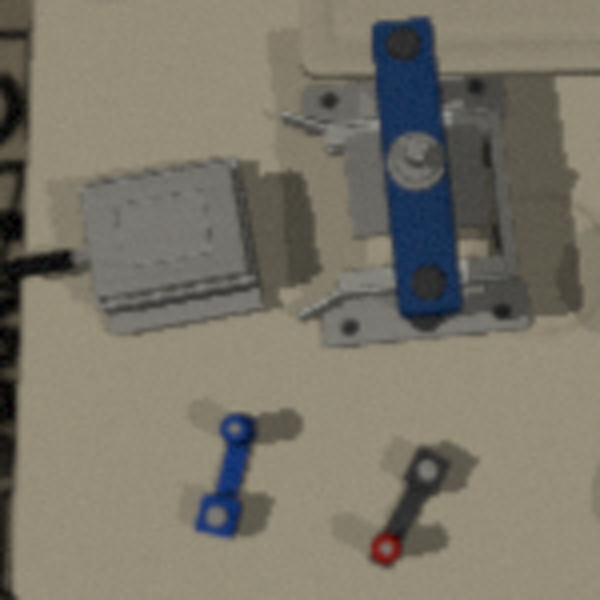

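Crop: dark steel hub at (428,468), red knob (386,548) – the right crank; blue one at (217,515)/(238,428). Spindle square near (424,155); mould lid corners (82,188),(236,160),(258,275),(102,302); bridge bolts (404,42),(429,282).

```bash
python3 - <<'E'
import pickle
from h import *
d=pickle.load(open('c0.pkl','rb'));t=prep(d['top']);s=prep(d['scene'])
f=lambda x,y:(160+x/4-.4,150+y/4-.4)
np.set_printoptions(precision=4,suppress=True)
P=lambda q,z:plane(t,f(*q),z)
def yaw(v):return np.degrees(np.arctan2(v[1],v[0]))
hub=P((428,468),.034);kn=P((386,548),.058);print('hub',hub,'knob',kn,np.linalg.norm((hub-kn)[:2]),yaw(kn-hub))
sq=P((424,155),.192);b=[P(q,.16) for q in((404,42),(429,282))];print('sq',sq,b,yaw(b[0]-b[1])-90, (b[0]+b[1])/2)
hsv=cv2.cvtColor(d['top']['color'],cv2.COLOR_RGB2HSV)
m=cv2.inRange(hsv,(100,100,40),(130,255,255));m[240:]=0;m[:140]=0;m[:,:230]=0;m[:,300:]=0
bx=cv2.boxPoints(cv2.minAreaRect(cv2.findNonZero(m)));B=np.array([plane(t,q,.158) for q in bx]);print('bridge',B,[np.linalg.norm(B[i]-B[i-1]) for i in range(4)],[yaw(B[i]-B[i-1]) for i in range(4)],B.mean(0))
L=np.array([P(q,.08) for q in((82,188),(236,160),(258,275),(102,302))]);print('lid',L,[np.linalg.norm(L[i]-L[i-1]) for i in range(4)],[yaw(L[i]-L[i-1]) for i in range(4)],L.mean(0))
h=[P(q,.042) for q in((10,267),(74,262))];print('handle',h,yaw(h[1]-h[0]))
E
```

```text
hub [ 0.3619 -0.3175  0.034 ] knob [ 0.3081 -0.2884  0.058 ] 0.06122686680285218 151.57588800254425
sq [ 0.5489 -0.314   0.192 ] [array([ 0.6316, -0.3021,  0.16  ]), array([ 0.4734, -0.317 ,  0.16  ])] -84.61298648915493 [ 0.5525 -0.3096  0.16  ]
bridge [[ 0.6435 -0.2804  0.158 ]
 [ 0.6475 -0.3207  0.158 ]
 [ 0.4544 -0.3374  0.158 ]
 [ 0.4507 -0.2985  0.158 ]] [np.float64(0.19364181640701839), np.float64(0.04042891094122475), np.float64(0.1937984923295825), np.float64(0.03909738313640665)] [np.float64(5.359167394611625), np.float64(-84.36130501826737), np.float64(-175.03436223492218), np.float64(95.42530972065502)] [ 0.549  -0.3093  0.158 ]
lid [[ 0.5519 -0.0805  0.08  ]
 [ 0.571  -0.1859  0.08  ]
 [ 0.4907 -0.202   0.08  ]
 [ 0.4728 -0.0964  0.08  ]] [np.float64(0.08062835866149413), np.float64(0.10717958879374122), np.float64(0.08193014064676576), np.float64(0.10703055251953021)] [np.float64(11.40772686625372), np.float64(-79.69392562983309), np.float64(-168.7195843285914), np.float64(99.60754826883937)] [ 0.5216 -0.1412  0.08  ]
handle [array([ 0.5032, -0.0248,  0.042 ]), array([ 0.5065, -0.0695,  0.042 ])] -85.80855302799513
```

Request:
drive_tool --series '[[[2,-3,1],-6],[[2,-4.2,1],-6],[[2,-4.5,0.5],-6],[[2,-4.5,0],-6],[[2,-4.5,0],-6],[[2,-4.5,0],-6],[[2,-4.5,0],-6],[[2,-4.5,0],-6],[[2,-4.5,0],-6],[[2,-4.5,0],-6]]' --hand 0

```text
time: 1.35
ee_pos: [0.392, 0.1613, 0.2554]
eef_rot: [0.63, 0.777, 0.0, -0.0]
ft_force: [0.5, -0.0, 0.8]
width: 0.0873
grip_force: 0.0
```

Request:
drive_tool --series '[[[2,-4.5,0],-1.7],[[2,-4.5,0],0],[[2,-4.5,0],0],[[2,-4.5,0],0],[[2,-3,0],0],[[1.3,-0.5,-1],0],[[0,0,-2],0],[[0,0,-2],0],[[0,0,0],0],[[0,0,0],0]]'

```text
time: 2.6
ee_pos: [0.5049, -0.0521, 0.2062]
eef_rot: [0.64, 0.768, 0.0, 0.0]
ft_force: [-0.1, -0.3, 0.0]
width: 0.0874
grip_force: 0.0
```

```bash
python3 - <<'E'
from h import *;import pickle
from bench import r
s=r.read_state();print(s['time'],s['ee_pos'],s['eef_rot'],s['joint_positions'])
c=snap('wrist');pickle.dump(c,open('w1.pkl','wb'));cv2.imwrite('pics/w1.png',c['color'][:,:,::-1])
print(proj(c,[[.5045,-.048,.042],[.5216,-.1412,.08],[.549,-.311,.192]]))
E
```

```text
2.6 [ 0.5049493  -0.05210904  0.20624912] [6.39872694e-01 7.68480865e-01 2.25676333e-04 2.10491249e-04] [-0.62841806  0.08252344  0.68249192  1.83193603 -0.0550131   1.24541092
  0.25210755]
[[252.28624766 174.18261633]
 [252.19001376 284.16500867]
 [247.1551792  553.67978232]]
```

View pics/w1.png

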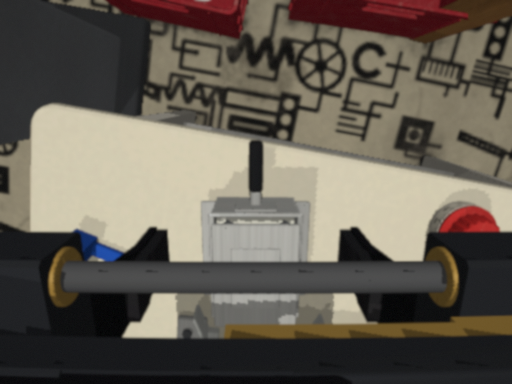

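Wrist view: black handle from (256,142) to (257,190), tin rear edge at v≈205–218, spanning columns 203–308; gripper fingers around (150,260)/(360,260); aligned with the image.

```bash
python3 - <<'E'
from h import *;import pickle
c=pickle.load(open('w1.pkl','rb'))
g=cv2.cvtColor(c['color'],cv2.COLOR_RGB2GRAY)
m=(g[135:200,235:280]<45).astype(np.uint8);n,l,st,ce=cv2.connectedComponentsWithStats(m)
i=1+np.argmax(st[1:,4]);print(st[i],ce[i])
pts=np.argwhere(l==i)[:,::-1]+[235,135]
for v in(145,155,165,175,185):
    u=pts[pts[:,1]==v][:,0]; print(v,u.min(),u.max(),plane(c,((u.min()+u.max())/2,v),.0425))
print('rear',plane(c,(256.5,pts[:,1].min()),.04))
print([plane(c,q,.08) for q in((213,217),(299,217))])
E
```

```text
[ 15   6  12  50 571] [20.44833625 30.71803853]
145 251 261 [ 0.50287087 -0.02014107  0.0425    ]
155 250 261 [ 0.50412347 -0.02938582  0.0425    ]
165 250 261 [ 0.50585658 -0.03868246  0.0425    ]
175 250 261 [ 0.50761614 -0.04812011  0.0425    ]
185 250 260 [ 0.50893399 -0.0577906   0.0425    ]
rear [ 0.50272625 -0.01671031  0.04      ]
[array([ 0.47651765, -0.08329124,  0.08      ]), array([ 0.54963676, -0.06982644,  0.08      ])]
```

Request:
drive_tool --series '[[[0,1.5,0],0],[[0,0,-3],0],[[0,0,-4],0],[[0,0,-4],0],[[0,0,-4],0],[[0,0,-2.2],0],[[0,0,-1],0],[[0,0,0],0],[[0,0,0],0],[[0,0,0],0]]' --hand 0

```text
time: 3.9
ee_pos: [0.5054, -0.037, 0.0244]
eef_rot: [0.64, 0.768, 0.001, 0.0]
ft_force: [-0.9, -0.6, 0.1]
width: 0.0872
grip_force: 0.0
```

Request:
drive_tool --series '[[[0,0,0],0],[[0,0,0],0],[[0,0,0],0],[[0,0,0],0],[[0,0,0],0],[[0,0,0],0],[[0,0,0],0],[[0,0,0],0],[[0,0,0],0],[[0,0,0],0]]' --hand 1 --newtons 40

```text
time: 5.15
ee_pos: [0.5047, -0.0371, 0.0236]
eef_rot: [0.64, 0.768, 0.0, 0.0]
ft_force: [0.2, -0.7, 0.4]
width: 0.0136
grip_force: 40.0
```

```bash
cat > pm.py <<'E'
from h import *;import pickle,sys
c=snap('top');pickle.dump(c,open('t_last.pkl','wb'))
a=cv2.resize(c['color'][140:290,150:350],None,fx=4,fy=4,interpolation=2)
cv2.imwrite(sys.argv[1],a[:,:,::-1])
E
python3 pm.py pics/t2.png
```

```text
(no output)
```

View pics/t2.png

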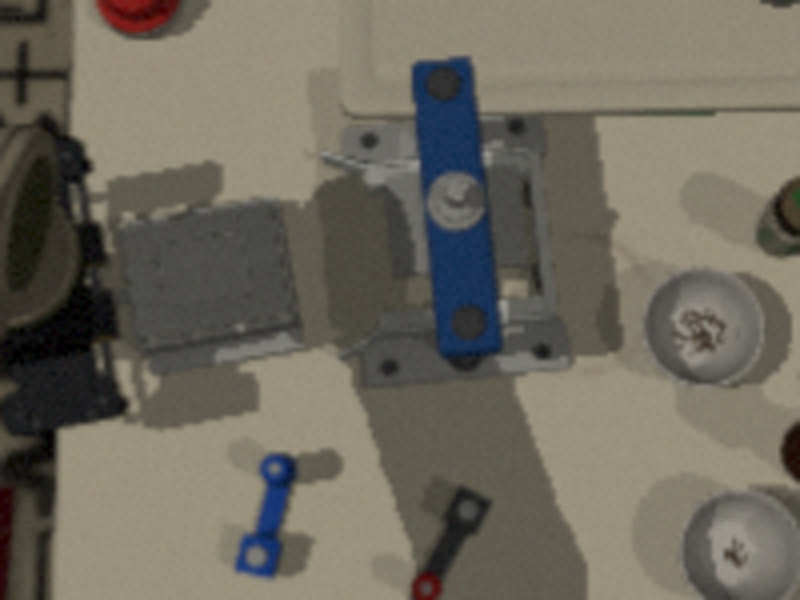

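Top crop: fingers hold the handle at (80,250); mould lid (125,225)–(295,330), guides' flares begin near (325,155) and (345,352); the rest is undisturbed.

Request:
drive_tool --series '[[[0.5,-0.2,0],-1],[[0.5,-0.2,0],-1],[[0.5,-0.2,0],-1],[[0.4,-0.2,0],-1],[[0.4,-0.2,0],-1.2],[[0,-0.2,0],0],[[0,-0.25,0],0],[[0,0,0],0],[[0,0,0],0],[[0,0,0],0]]'

```text
time: 6.45
ee_pos: [0.5278, -0.0517, 0.0236]
eef_rot: [0.674, 0.739, 0.0, 0.0]
ft_force: [0.1, 2.6, 0.0]
width: 0.0132
grip_force: 40.0
```

```bash
python3 pm.py pics/t3.png; python3 -c "
import cv2;a=cv2.imread('pics/t3.png')[100:420,60:600];cv2.imwrite('pics/t3b.png',cv2.resize(a,None,fx=1.45,fy=1.45))"
```

```text
(no output)
```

View pics/t3b.png

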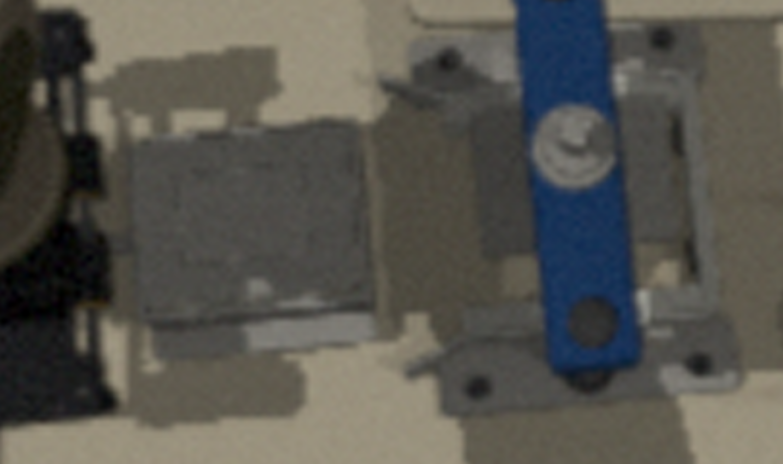

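Crop: lid corners (133,140),(360,123),(376,308),(147,322); flare tips (383,84),(410,370); foot bolts (448,60),(661,38),(478,386),(700,363).

```bash
python3 - <<'E'
from h import *;import pickle
c=pickle.load(open('t_last.pkl','rb'))
np.set_printoptions(precision=4,suppress=True)
f=lambda q:((q[0]/1.45+60)/4+150-.4,(q[1]/1.45+100)/4+140-.4)
L=np.array([plane(c,f(q),.08) for q in((133,140),(360,123),(376,308),(147,322))])
Bt=np.array([plane(c,f(q),.012) for q in((448,60),(661,38),(700,363),(478,386))])
T=np.array([plane(c,f(q),.03) for q in((383,84),(410,370))])
yaw=lambda v:np.degrees(np.arctan2(v[1],v[0]))
print('lid',L.mean(0),yaw(L[1]-L[0]),yaw(L[2]-L[3]),yaw(L[0]-L[3])-90,yaw(L[1]-L[2])-90)
print('bolts',Bt,Bt.mean(0),yaw(Bt[1]-Bt[0]),yaw(Bt[2]-Bt[3]),yaw(Bt[0]-Bt[3])-90,yaw(Bt[1]-Bt[2])-90)
print('tips',T,T.mean(0),np.linalg.norm(T[0]-T[1]),yaw(T[0]-T[1])-90)
a=np.radians(-84.8);X=np.array([np.cos(a),np.sin(a)]);Y=np.array([-X[1],X[0]])
O=Bt.mean(0)[:2]
for n,p in(('lid',L.mean(0)),('tips',T.mean(0)),('O',np.r_[O,0])):
    print(n,(p[:2]-O)@X,(p[:2]-O)@Y)
E
```

```text
lid [ 0.5336 -0.1585  0.08  ] -85.8821546474097 -86.80450729873212 -84.18092511554426 -84.65590027711808
bolts [[ 0.6299 -0.2473  0.012 ]
 [ 0.6408 -0.3556  0.012 ]
 [ 0.4744 -0.3726  0.012 ]
 [ 0.4635 -0.2626  0.012 ]] [ 0.5521 -0.3095  0.012 ] -84.22095881063274 -84.37261451318498 -84.76183499070522 -84.1762455439383
tips [[ 0.6131 -0.2156  0.03  ]
 [ 0.4694 -0.2299  0.03  ]] [ 0.5412 -0.2227  0.03  ] 0.1444134316688712 -84.33385036146129
lid -0.15208362419748173 -0.0048054032601328655
tips -0.08742433656402065 -0.0030179505380378536
O 0.0 0.0
```

Request:
drive_tool --series '[[[0.15,-0.5,0],0.3],[[0.2,-0.7,0],0],[[0.1,-0.8,0],0],[[0.08,-0.8,0],0],[[0.08,-0.8,0],0],[[0.08,-0.8,0],0],[[0.08,-0.8,0],0],[[0.08,-0.8,0],0],[[0.08,-0.8,0],0],[[0,0,0],0]]'

```text
time: 7.75
ee_pos: [0.5366, -0.1211, 0.0236]
eef_rot: [0.673, 0.74, -0.0, 0.0]
ft_force: [-3.9, 0.4, 3.2]
width: 0.0129
grip_force: 40.0
```

Request:
drive_tool --series '[[[0.04,-0.7,0],0],[[0.05,-0.7,0],0],[[0.06,-0.7,0],0],[[0.06,-0.7,0],0],[[0.07,-0.7,0],0],[[0.07,-0.7,0],0],[[0.07,-0.7,0],0],[[0.07,-0.7,0],0],[[0.05,-0.5,0],0],[[0,0,0],0]]'

```text
time: 9.0
ee_pos: [0.5417, -0.1799, 0.0236]
eef_rot: [0.672, 0.74, 0.0, -0.001]
ft_force: [-4.9, 7.7, 8.5]
width: 0.0136
grip_force: 40.0
```

Request:
drive_tool --series '[[[0.02,-0.5,0],0],[[0.02,-0.5,0],0],[[0.03,-0.5,0],0],[[0.03,-0.4,0],0],[[0.03,-0.3,0],0],[[0.02,-0.2,0],0],[[0.02,-0.2,0],0],[[0.02,-0.2,0],0],[[0,0,0],0],[[0,0,0],0]]'

```text
time: 10.25
ee_pos: [0.5438, -0.2073, 0.0236]
eef_rot: [0.672, 0.741, 0.0, -0.001]
ft_force: [-4.6, 9.4, 8.4]
width: 0.0134
grip_force: 40.0
```

Request:
drive_tool --series '[[[0.02,-0.2,0],0],[[0.02,-0.2,0],0],[[0.02,-0.2,0],0],[[0,0,0],0],[[0,0,0],0],[[0,0,0],0],[[0,0,0],0],[[0,0,0],0],[[0,0,0],0],[[0,0,0],0]]'

```text
time: 11.5
ee_pos: [0.544, -0.2084, 0.0235]
eef_rot: [0.671, 0.742, 0.002, -0.005]
ft_force: [-13.1, 25.7, 23.2]
width: 0.0134
grip_force: 40.0
```

```bash
python3 pm.py pics/t4.png; python3 -c "
import cv2;a=cv2.imread('pics/t4.png')[100:420,160:600];cv2.imwrite('pics/t4b.png',cv2.resize(a,None,fx=1.8,fy=1.8))"
```

```text
(no output)
```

View pics/t4b.png

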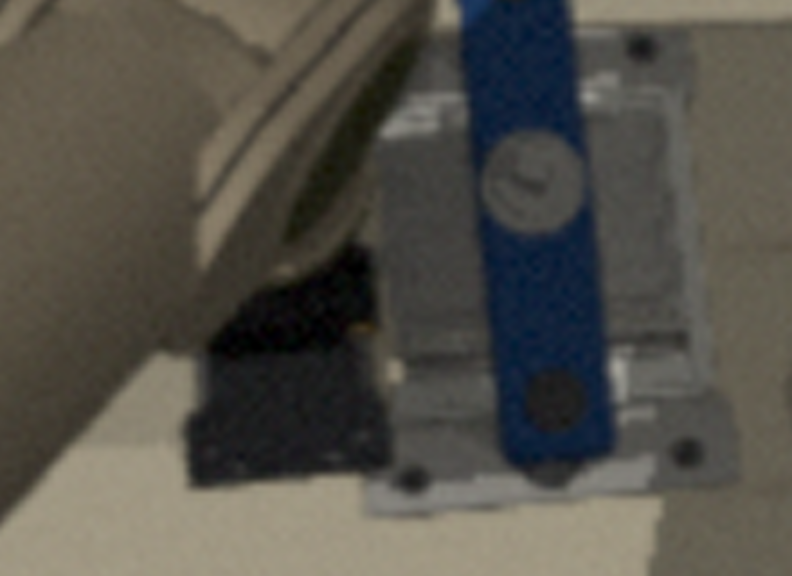

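Crop: lid is under the bridge, leading end at the back stop (690,330); no gap at the stop, and force rose to 26 N over 1 mm: home. Back off the load, release and rise.

Request:
drive_tool --series '[[[-0.1,0.2,0],0],[[-0.1,0.2,0],0],[[0,0,0],0],[[0,0,0],0],[[0,0,0],0],[[0,0,0],0],[[0,0,0],0],[[0,0,0],0],[[0,0,0],0],[[0,0,0],0]]'

```text
time: 12.8
ee_pos: [0.5434, -0.2085, 0.0236]
eef_rot: [0.671, 0.741, 0.001, -0.001]
ft_force: [-0.0, 10.4, 5.4]
width: 0.0139
grip_force: 40.0
```

Request:
drive_tool --series '[[[0,0,0],0],[[0,0,0],0],[[0,0,0],0],[[0,0,1],0],[[0,0,3],0],[[0,0,4],0],[[0,0.5,5],0],[[0,0.5,5],0],[[0,0,6],0],[[0,0,6],0]]' --hand 0.5

```text
time: 14.05
ee_pos: [0.5423, -0.2009, 0.3263]
eef_rot: [0.672, 0.74, 0.0, 0.0]
ft_force: [0.5, -1.4, 1.1]
width: 0.0432
grip_force: 0.0
```

```bash
python3 - <<'E'
from h import *
from bench import r
c=snap('wrist');s=r.read_state();print(c['mount'],s['ee_pos'],s['joint_positions']);C=-c['R'].T@c['t'];print('cam',C,'ax',c['R'][2])
print('see at z.192 centre:',plane(c,(256,150),.192), proj(c,[.550,-.311,.192]))
E
```

```text
[[ 4.51171085e-04 -9.64043435e-01 -2.65744336e-01  7.24927302e-02]
 [ 9.99999675e-01  2.57382856e-04  7.64052735e-04  8.37660931e-04]
 [-6.68181987e-04 -2.65744594e-01  9.64043238e-01 -1.54700477e-01]
 [ 0.00000000e+00  0.00000000e+00  0.00000000e+00  1.00000000e+00]] [ 0.54422067 -0.20202496  0.33435737] [-0.35322774  0.22172378  0.76506249  1.45333772 -0.15560308  1.51740394
  0.502018  ]
cam [ 0.5360416  -0.12864376  0.48102426] ax [ 0.02713764 -0.26449155 -0.96400611]
see at z.192 centre: [ 0.54281253 -0.16926714  0.192     ] [[248.88225161 298.19192128]]
```

Request:
drive_tool --series '[[[0.6,-4,0],0],[[0,-4,0],0],[[0,-4,0],0],[[0,-2.2,-2],0],[[0,0,-3],0],[[0,0,0],0],[[0,0,0],0],[[0,0,0],0],[[0,0,0],0],[[0,0,0],0]]'

```text
time: 15.35
ee_pos: [0.549, -0.3426, 0.274]
eef_rot: [0.672, 0.74, 0.0, 0.0]
ft_force: [-0.6, -0.0, 0.4]
width: 0.0438
grip_force: 0.0
```

```bash
python3 - <<'E'
from h import *;import pickle
from bench import r
s=r.read_state();print(s['ee_pos'])
c=snap('wrist');pickle.dump(c,open('w2.pkl','wb'))
p=proj(c,[.550,-.311,.192])[0];print(p)
u,v=(int(max(60,x)) for x in p)
print(u-60,v-60);cv2.imwrite('pics/w2.png',cv2.resize(c['color'][v-60:v+60,u-60:u+60,::-1],None,fx=5,fy=5,interpolation=2))
E
```

```text
[ 0.54903681 -0.34258641  0.27397068]
[257.43705228 160.77630222]
197 100
```

View pics/w2.png

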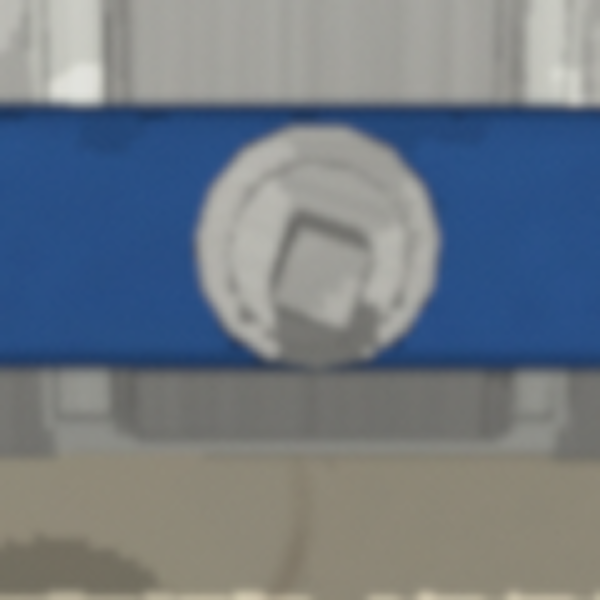

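Crop: square's top face corners about (303,226),(370,248),(347,328),(275,294) on the collar (circle centre ≈(318,250)) – turned relative to the bridge.

```bash
python3 - <<'E'
from h import *;import pickle
np.set_printoptions(precision=4,suppress=True)
c=pickle.load(open('w2.pkl','rb'))
f=lambda q:(197+(q[0]+.5)/5-.5,100+(q[1]+.5)/5-.5)
q=[(303,226),(370,248),(347,328),(275,296)]
g=cv2.cvtColor(c['color'],cv2.COLOR_RGB2GRAY);print(g[140:170,250:274])
X=np.array([plane(c,f(a),.192) for a in q])
yaw=lambda v:np.degrees(np.arctan2(v[1],v[0]))
print(X,X.mean(0),[np.linalg.norm(X[i]-X[i-1]) for i in range(4)],[yaw(X[i]-X[i-1])%90 for i in range(4)])
E
```

```text
[[182 183 182 181 175 165 160 159 159 160 160 160 159 158 157 157 157 157
  157 157 157 158 159 160]
 [182 182 181 179 171 160 150 148 150 155 157 159 160 160 160 159 158 156
  156 157 156 156 157 158]
 [182 182 180 175 163 146 132 127 132 138 145 150 154 156 159 160 160 160
  159 157 157 156 155 155]
 [182 182 178 170 152 132 118 113 116 119 125 131 139 144 150 155 158 159
  159 160 159 158 157 157]
 [181 181 178 165 142 119 110 112 113 113 113 116 121 125 132 140 146 150
  154 159 160 160 160 159]
 [179 179 175 159 132 112 116 124 124 121 117 114 113 114 117 122 127 133
  141 150 157 162 163 165]
 [179 178 171 152 124 112 126 140 143 140 134 127 121 117 115 114 115 117
  125 137 150 162 169 173]
 [180 177 167 144 118 118 136 151 156 155 152 145 138 132 126 120 117 115
  116 124 142 161 173 178]
 [182 177 161 134 118 129 147 158 162 162 160 157 153 148 142 136 131 126
  120 122 134 156 172 180]
 [182 176 155 127 121 139 155 161 162 162 161 159 158 157 154 151 148 142
  135 132 136 153 171 179]
 [181 171 149 124 127 147 159 161 161 161 160 159 159 159 159 158 157 154
  150 147 145 15
[... 1624 characters left out ...]
3]
 [151 140 127 118 117 117 117 117 117 116 116 116 115 115 114 111 110 112
  112 114 115 122 139 156]
 [164 153 137 120 115 114 114 115 115 114 114 114 114 114 111 110 110 113
  113 115 118 121 129 136]
 [165 160 144 125 114 112 113 112 112 112 112 113 113 113 111 111 110 112
  115 122 127 121 114 106]]
[[ 0.5487 -0.3     0.192 ]
 [ 0.5582 -0.3021  0.192 ]
 [ 0.5563 -0.3135  0.192 ]
 [ 0.5458 -0.31    0.192 ]] [ 0.5523 -0.3064  0.192 ] [np.float64(0.010459882974081357), np.float64(0.009739312429508065), np.float64(0.0116132943789812), np.float64(0.011016755212419935)] [np.float64(73.90062700438685), np.float64(77.4300117156653), np.float64(80.25506370751906), np.float64(71.39041441396739)]
```

```bash
python3 - <<'E'
from h import *;import pickle
np.set_printoptions(precision=4,suppress=True)
c=pickle.load(open('w2.pkl','rb'))
L=np.array([(255.5,148),(254.55,150),(253.83,152),(253.33,154),(252.6,156)])
Rr=np.array([(270.4,150.5),(269.9,152),(269.2,155),(268.3,159),(267,162.3)])
T=np.array([(258,145.8),(260,146.2),(262,147),(264,147.7),(266,148.4),(268,149.15)])
B=np.array([(255,161),(257.2,162),(258.7,163),(261,164),(264,165)])
W=[];
for E in(L,Rr,T,B):
    P=np.array([plane(c,q,.192)[:2] for q in E]);m=P.mean(0);d=np.linalg.svd(P-m)[2][0];W.append((m,d));print(np.degrees(np.arctan2(d[1],d[0]))%90)
x=lambda a,b:a[0]+a[1]*np.linalg.solve(np.stack([a[1],-b[1]],1),b[0]-a[0])[0]
C=np.array([x(W[0],W[2]),x(W[2],W[1]),x(W[1],W[3]),x(W[3],W[0])])
print(C,C.mean(0),[np.linalg.norm(C[i]-C[i-1]) for i in range(4)])
# collar outer circle (z .168) and bridge edges
hsv=cv2.cvtColor(c['color'],cv2.COLOR_RGB2HSV)
m=cv2.inRange(hsv,(100,120,40),(130,255,255))
for col in(205,225,285,310):
    v=np.flatnonzero(m[100:220,col])+100;print(col,v.min(),v.max(),plane(c,(col,v.min()-.5),.158),plane(c,(col,v.max()+.5),.158))
E
```

```text
76.32349943089957
80.94241211304444
76.62744476987042
70.94055412511898
[[ 0.5482 -0.3002]
 [ 0.5583 -0.3026]
 [ 0.5564 -0.3142]
 [ 0.5457 -0.3105]] [ 0.5521 -0.3069] [np.float64(0.010557753257717744), np.float64(0.010347542223398057), np.float64(0.011714589212089073), np.float64(0.011340761947451018)]
205 122 172 [ 0.5076 -0.2902  0.158 ] [ 0.5101 -0.3304  0.158 ]
225 122 172 [ 0.523  -0.2887  0.158 ] [ 0.5261 -0.3288  0.158 ]
285 122 172 [ 0.5692 -0.2842  0.158 ] [ 0.574  -0.3242  0.158 ]
310 122 172 [ 0.5885 -0.2823  0.158 ] [ 0.5941 -0.3222  0.158 ]
```

Request:
drive_tool --series '[[[-3,0,0],9],[[-3,0,0],9],[[-3,0,0],9],[[-3,0,0],9],[[-3.6,0.9,0],9],[[0,0,-3.8],8],[[0,0,-6],3.2],[[0,0,-6],0],[[0,0,0],0],[[0,0,0],0]]' --hand 0

```text
time: 16.65
ee_pos: [0.3938, -0.3346, 0.1178]
eef_rot: [0.244, 0.97, -0.0, 0.001]
ft_force: [-0.0, -0.4, 0.0]
width: 0.0868
grip_force: 0.0
```

```bash
python3 - <<'E'
from h import *;import pickle
from bench import r
s=r.read_state();print(s['ee_pos'],s['eef_rot'],s['joint_positions'])
c=snap('wrist');pickle.dump(c,open('w3.pkl','wb'))
print(proj(c,[[.362,-.3175,.034],[.308,-.288,.058]]))
cv2.imwrite('pics/w3.png',cv2.resize(c['color'][0:230,160:360,::-1],None,fx=2.5,fy=2.5,interpolation=2))
E
```

```text
[ 0.39375554 -0.33456509  0.11777446] [ 2.44386563e-01  9.69677311e-01 -3.89560328e-04  9.84204334e-04] [-0.02132493  0.22006165  0.71598265  1.91585121 -0.16492138  1.06225398
  1.84016719]
[[252.49404821 152.32302554]
 [253.03985376  54.02880712]]
```

View pics/w3.png

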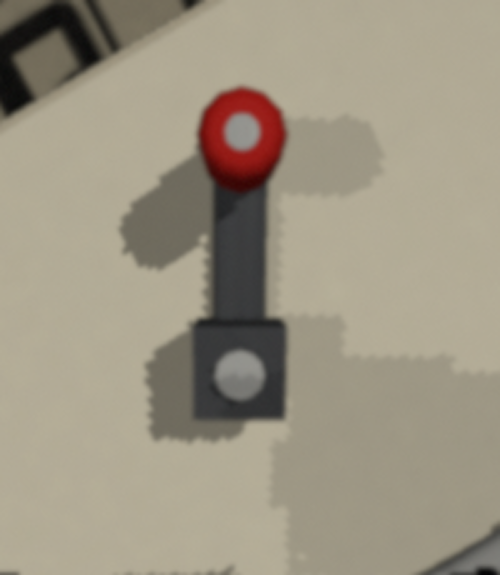

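Crop: hub top face (193,325)–(285,418), centred (239,372), arm straight up to the red knob (242,132); well aligned with the tool.

```bash
python3 - <<'E'
from h import *;import pickle
np.set_printoptions(precision=4,suppress=True)
from bench import r
c=pickle.load(open('w3.pkl','rb'));s=r.read_state()
f=lambda q:(160+(q[0]+.5)/2.5-.5,(q[1]+.5)/2.5-.5)
g=cv2.cvtColor(c['color'],cv2.COLOR_RGB2GRAY).astype(int)
# subpixel edges of the hub top
def cross(p,lv):
    i=np.flatnonzero((p[:-1]-lv)*(p[1:]-lv)<0);return [round(float(k+(p[k]-lv)/(p[k]-p[k+1])),2) for k in i]
for v in(133,138,143,148,158,163):print(v,[x+225 for x in cross(g[v,225:285],110)])
for u in(242,246,262,266):print(u,[y+120 for y in cross(g[120:180,u],110)], g[124:136,u])
for v in(85,95,105,115,122):print('arm',v,[x+225 for x in cross(g[v,225:285],100)])
E
```

```text
133 [274.31]
138 [227.67, 274.34000000000003]
143 [248.52, 262.43]
148 [246.2, 264.83, 274.07]
158 [253.2, 258.4, 273.81]
163 [273.71]
242 [126.16, 173.6] [123 128 116  78  42  36  44  53  57  58  57  57]
246 [149.5, 150.14, 174.1] [57 54 50 41 34 35 43 52 57 58 57 58]
262 [142.59, 155.22, 167.4] [57 56 53 45 38 36 44 53 58 58 58 59]
266 [124.33, 167.39] [111 108  95  69  45  37  44  53  57  59  58  57]
arm 85 [243.3, 266.07]
arm 95 [243.8, 265.84000000000003]
arm 105 [243.47, 265.76]
arm 115 [243.53, 265.64]
arm 122 [243.6, 265.65]
```

```bash
python3 - <<'E'
from h import *;import pickle
np.set_printoptions(precision=4,suppress=True)
from bench import r
c=pickle.load(open('w3.pkl','rb'));s=r.read_state()
print(cv2.cvtColor(c['color'],cv2.COLOR_RGB2GRAY)[[140,160],232:244])
Rt=Ro.from_quat(s['eef_rot']).as_matrix()
tool=lambda X:Rt.T@(X-s['ee_pos'])
C=np.array([plane(c,q,.034) for q in((237.2,130),(273.9,130),(273.9,167.3),(237.2,167.3))])
print('hub',C.mean(0),[np.linalg.norm(C[i]-C[i-1]) for i in range(4)],'tool',tool(C.mean(0)))
a=[plane(c,(254.68,85),.008),plane(c,(254.62,122),.008)]
print('arm',np.degrees(np.arctan2(*(a[0]-a[1])[1::-1])),tool(a[0]),tool(a[1]))
print('knob',tool(plane(c,f((241.5,132)),.058)),'toolx yaw',np.degrees(np.arctan2(Rt[1,0],Rt[0,0])))
w=pickle.load(open('w2.pkl','rb'));R2=Ro.from_quat([.672,.740,0,0]).as_matrix();sq=np.array([.5521,-.3069,.192])
print('sq tool',R2.T@(sq-[.54904,-.34259,.27397]))
E
```

```text
[[108 107 107 104  94  76  61  58  56  57  57  57]
 [108 107 108 105  96  80  65  59  58  58  58  57]]
hub [ 0.3609 -0.3145  0.034 ] [np.float64(0.02598992060949552), np.float64(0.025148275399331177), np.float64(0.025991174096982782), np.float64(0.025861006463901888)] tool [0.0392 0.002  0.0841]
arm 151.69845127385804 [0.0829 0.0014 0.1099] [0.056  0.0014 0.11  ]Traceback (most recent call last):
  File "<stdin>", line 12, in <module>
NameError: name 'f' is not defined
```

Request:
drive_tool --series '[[[-1.6,1,0],0],[[-1.7,1,0],0],[[0,0,-3],0],[[0,0,-3],0],[[0,0,-2.5],0],[[0,0,-1.5],0],[[0,0,-0.6],0],[[0,0,0],0],[[0,0,0],0],[[0,0,0],0]]'

```text
time: 17.95
ee_pos: [0.3603, -0.3138, 0.0101]
eef_rot: [0.244, 0.97, 0.0, 0.001]
ft_force: [0.1, 0.1, -0.2]
width: 0.0871
grip_force: 0.0
```

Request:
drive_tool --series '[[[0,0,0],0],[[0,0,0],0],[[0,0,0],0],[[0,0,0],0],[[0,0,0],0],[[0,0,0],0],[[0,0,0],0],[[0,0,0],0],[[0,0,0],0],[[0,0,0],0]]' --hand 1 --newtons 30

```text
time: 19.2
ee_pos: [0.3599, -0.3137, 0.0096]
eef_rot: [0.244, 0.97, -0.0, 0.0]
ft_force: [-0.3, -1.4, 0.1]
width: 0.0265
grip_force: 30.0
```

Request:
drive_tool --series '[[[0,0,2],0],[[0,0,4],0],[[0,0,5],0],[[0,0,5],0],[[0,0,5],0],[[0,0,2],0],[[0,0,0],0],[[0,0,0],0],[[0,0,0],0],[[0,0,0],0]]'

```text
time: 20.45
ee_pos: [0.3596, -0.3134, 0.2388]
eef_rot: [0.244, 0.97, 0.0, -0.001]
ft_force: [1.1, 0.3, -2.8]
width: 0.0256
grip_force: 30.0
```

```bash
python3 - <<'E'
from h import *;import pickle
np.set_printoptions(precision=4,suppress=True)
from bench import r
s=r.read_state();print(s['ee_pos'],s['eef_rot'],s['joint_positions'],s['width'])
c=snap('wrist');pickle.dump(c,open('w4.pkl','wb'))
Rt=Ro.from_quat(s['eef_rot']).as_matrix();T=lambda X:Rt.T@(X-s['ee_pos'])
hsv=cv2.cvtColor(c['color'],cv2.COLOR_RGB2HSV);m=cv2.inRange(hsv,(0,120,60),(8,255,255))|cv2.inRange(hsv,(172,120,60),(180,255,255))
n,l,st,ce=cv2.connectedComponentsWithStats(m)
for i in range(1,n):
    if st[i,4]>200:print(st[i],ce[i])
cv2.imwrite('pics/w4.png',c['color'][:,:,::-1])
E
```

```text
[ 0.3596 -0.3134  0.2388] [ 0.2442  0.9697  0.     -0.0007] [-0.1259 -0.0424  0.7395  1.8561  0.03    1.3184  1.683 ] 0.02556625338432726
[481   3  31  37 679] [498.1885  22.3314]
[497  51  15  56 424] [505.8915  70.6509]
[ 220  105   66   70 2830] [252.5339 139.3449]
```

View pics/w4.png

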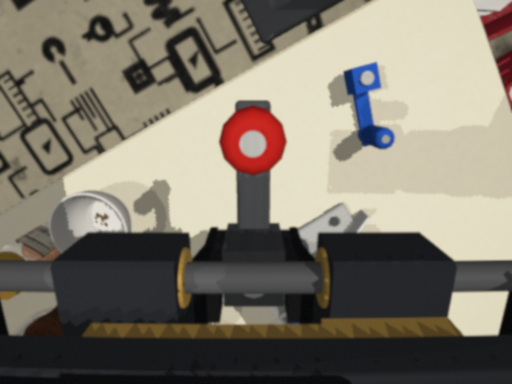

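Wrist view: crank held; knob's silver top at (252,143), arm vertical from (253,105) to (253,220), hub's front edge at v≈226; blue crank left lying.

```bash
python3 - <<'E'
from h import *;import pickle
np.set_printoptions(precision=4,suppress=True)
from bench import r
s=r.read_state();c=pickle.load(open('w4.pkl','rb'))
Rt=Ro.from_quat(s['eef_rot']).as_matrix();T=lambda X:Rt.T@(X-s['ee_pos'])
z0=s['ee_pos'][2]-.0096
hsv=cv2.cvtColor(c['color'],cv2.COLOR_RGB2HSV)
m=cv2.inRange(hsv[125:160,235:270],(0,0,110),(180,70,255));n,l,st,ce=cv2.connectedComponentsWithStats(m);i=1+np.argmax(st[1:,4]);k=ce[i]+[235,125];print(k,st[i])
print('knob tool',T(plane(c,k,z0+.058)))
g=cv2.cvtColor(c['color'],cv2.COLOR_RGB2GRAY).astype(int)
for v in(185,195,205,215):
    p=g[v,225:285];e=[k+(p[k]-110)/(p[k]-p[k+1])+225 for k in range(59) if (p[k]-110)*(p[k+1]-110)<0];print(v,e)
print(g[212:240,253],g[212:240,240])
for v in(222,224,226,228,230): print(v,T(plane(c,(253,v),z0+.034)))
for u,v in((237.5,185),(269.5,185),(236.5,215),(270,215)): print(T(plane(c,(u,v),z0+.008)))
E
```

```text
[252.4004 143.5113] [  5   6  26  26 532]
knob tool [ 0.0588  0.0003 -0.0483]
185 [np.float64(236.82456140350877), np.float64(268.64102564102564)]
195 [np.float64(237.15686274509804), np.float64(268.6666666666667)]
205 [np.float64(237.15686274509804), np.float64(268.6842105263158)]
215 [np.float64(237.2941176470588), np.float64(268.39130434782606)]
[69 70 69 69 68 68 70 69 69 69 68 69 68 68 69 67 59 49 39 37 33 34 35 34
 34 34 33 32] [65 65 66 65 65 63 65 65 64 64 64 64 64 64 63 62 56 47 43 40 37 34 32 33
 33 33 33 32]
222 [ 0.0244  0.0005 -0.0244]
224 [ 0.0235  0.0005 -0.0244]
226 [ 0.0226  0.0005 -0.0244]
228 [ 0.0218  0.0005 -0.0244]
230 [ 0.0209  0.0005 -0.0244]
[ 0.0332 -0.0068  0.0016]
[0.0333 0.0082 0.0016]
[ 0.0184 -0.0075  0.0016]
[0.0184 0.0086 0.0016]
```

Request:
drive_tool --series '[[[3,-0.6,1.5],2.5],[[4,-0.8,1],3],[[4.5,-0.8,1],3],[[4.5,-0.8,0],3],[[3.7,-0.8,0],3],[[2,-0.3,0],0],[[0,0,0],0],[[0,0,0],0],[[0,0,0],0],[[0,0,0],0]]'

```text
time: 21.75
ee_pos: [0.5765, -0.3546, 0.275]
eef_rot: [0.12, 0.993, 0.0, 0.0]
ft_force: [-0.9, -0.4, -1.3]
width: 0.0258
grip_force: 30.0
```

```bash
python3 - <<'E'
from h import *;import pickle
np.set_printoptions(precision=4,suppress=True,linewidth=200)
from bench import r
s=r.read_state();print(s['ee_pos'],s['eef_rot'],s['joint_positions'])
c=snap('wrist');pickle.dump((c,s),open('w5.pkl','wb'))
p=proj(c,[.552,-.307,.192])[0];u,v=(int(x) for x in p);print(u,v)
cv2.imwrite('pics/w5.png',cv2.resize(c['color'][v-40:v+40,u-40:u+40,::-1],None,fx=7.5,fy=7.5,interpolation=2))
E
```

```text
[ 0.5765 -0.3546  0.275 ] [0.12   0.9928 0.0002 0.0003] [ 0.017   0.4986  0.7105  1.2667 -0.3189  1.4874  2.0218]
310 153
```

View pics/w5.png

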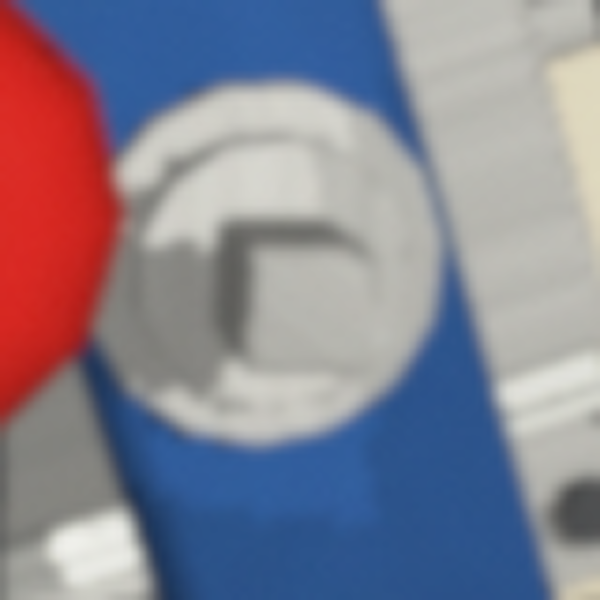

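Crop: square's top face spans about (247,243)–(372,370), nearly aligned with the image; knob at left. (That is my eleventh view, one over the limit of ten; from here on I use numbers only.)

```bash
python3 - <<'E'
from h import *;import pickle
np.set_printoptions(linewidth=200)
c,s=pickle.load(open('w5.pkl','rb'))
g=cv2.cvtColor(c['color'],cv2.COLOR_RGB2GRAY)
print('cols 296..326, rows 140..166');
for v in range(140,167):print(v,g[v,296:327])
E
```

```text
cols 296..326, rows 140..166
140 [209 210 209 205 203 203 204 205 206 205 204 203 202 203 203 202 196 189 187 186 186 184 182 184 188 190 186 181 180 181 175]
141 [209 210 206 196 187 183 184 185 184 183 183 183 182 183 185 184 180 179 180 184 186 183 182 184 188 188 186 183 180 180 177]
142 [207 206 195 174 156 146 145 146 146 146 146 145 146 147 147 147 148 151 161 173 180 182 182 183 186 188 188 184 181 181 178]
143 [205 202 183 149 124 115 115 117 117 117 117 115 117 116 117 117 117 124 135 153 166 174 178 182 186 188 186 185 182 181 181]
144 [194 195 174 135 108 103 105 109 113 114 114 113 112 112 111 113 115 117 122 133 148 160 170 179 185 187 187 184 181 180 181]
145 [176 181 161 126 103  99 105 116 128 132 133 132 132 131 131 132 134 135 135 138 141 147 159 174 182 186 186 182 178 179 180]
146 [157 160 140 114  98  98 108 130 150 159 160 160 160 159 160 160 162 163 163 161 157 150 154 167 179 185 184 179 176 178 178]
147 [142 140 125 105  96  97 108 135 161 175 177 177 177 176 177 178 179 181 180 179 175 167 163 167 175 182 184 179 177 179 178]
148 [135 133 120 104  96  96 10
[... 1738 characters left out ...]
1 172 172 173 173 175 177 176 169 153 127  98  83]
162 [132 134 143 164 187 194 187 178 177 177 176 176 177 178 178 177 178 177 173 169 168 170 171 174 175 172 160 136 106  86  79]
163 [133 136 147 171 193 203 201 199 198 196 194 194 196 196 196 195 194 192 186 178 176 177 176 176 172 162 144 115  92  80  77]
164 [136 143 157 176 194 202 206 206 206 205 203 202 203 204 202 201 198 195 189 186 185 185 180 173 162 144 119  96  82  79  78]
165 [150 154 166 176 187 194 199 202 205 204 202 201 203 203 199 196 191 187 186 189 191 187 176 160 139 118  97  82  78  78  77]
166 [172 171 169 167 172 178 185 193 199 199 196 196 199 200 198 193 189 186 188 192 189 179 160 134 111  93  82  78  77  78  78]
```

```bash
python3 - <<'E'
from h import *;import pickle
np.set_printoptions(precision=4,suppress=True)
c,s=pickle.load(open('w5.pkl','rb'))
Rt=Ro.from_quat(s['eef_rot']).as_matrix();T=lambda X:Rt.T@(X-s['ee_pos'])
P=lambda q:T(plane(c,q,.192))
print('sq tool',P((311.3,153.8)))
def ang(a,b):
    d=P(b)-P(a);return np.degrees(np.arctan2(d[1],d[0]))
print('left',ang((302.35,158),(303.25,148)),'top',ang((305,145.55),(316,145.4)),'bottom',ang((306,161.9),(318,162.6)),'right',ang((319.6,158),(319.6,149)))
print('ends',[P(q) for q in((303.05,153.8),(319.6,153.8),(311.3,145.4),(311.3,162.2))])
# bridge edge orientation and toolx yaw
print(np.degrees(np.arctan2(Rt[1,0],Rt[0,0])), 'world', plane(c,(311.3,153.8),.192))
E
```

```text
sq tool [0.0353 0.0407 0.083 ]
left 2.9874054372074164 top 89.07661111289862 bottom 93.25653187542655 right -2.866142256453075
ends [array([0.0353, 0.0349, 0.083 ]), array([0.0353, 0.0465, 0.083 ]), array([0.0411, 0.0404, 0.083 ]), array([0.0293, 0.041 , 0.083 ])]
166.21732794357243 world [ 0.552  -0.3067  0.192 ]
```

Request:
drive_tool --series '[[[-0.6,1.2,0],0],[[-0.6,1.2,0],0],[[-0.7,1.2,0],0],[[-0.68,1.19,0],0],[[0,0,-2],0],[[0,0,-2.5],0],[[0,0,-1.5],0],[[0,0,-0.5],0],[[0,0,0],0],[[0,0,0],0]]'

```text
time: 23.05
ee_pos: [0.5514, -0.307, 0.2104]
eef_rot: [0.12, 0.993, -0.0, 0.001]
ft_force: [0.6, -0.0, -2.9]
width: 0.0253
grip_force: 30.0
```

Request:
drive_tool --series '[[[-0.06,0.03,0],0],[[0,0,-0.3],0],[[0,0,-0.3],0],[[0,0,-0.2],0],[[0,0,-0.2],0],[[0,0,-0.2],0],[[0,0,-0.2],0],[[0,0,-0.2],0],[[0,0,0],0],[[0,0,0],0]]'

```text
time: 24.3
ee_pos: [0.5506, -0.3064, 0.1936]
eef_rot: [0.12, 0.993, 0.0, 0.0]
ft_force: [0.0, 0.4, -2.1]
width: 0.026
grip_force: 30.0
```

Request:
drive_tool --series '[[[0,0,-0.3],0],[[0,0,-0.3],0],[[0,0,-0.3],0],[[0,0,-0.3],0],[[0,0,-0.2],0],[[0,0,-0.2],0],[[0,0,-0.2],0],[[0,0,-0.1],0],[[0,0,0],0],[[0,0,0],0]]'

```text
time: 25.55
ee_pos: [0.5507, -0.3065, 0.1775]
eef_rot: [0.12, 0.993, 0.001, 0.001]
ft_force: [-9.4, 7.1, 20.3]
width: 0.0257
grip_force: 30.0
```

Request:
drive_tool --series '[[[0,0,0.3],0],[[0,0,0],0],[[0,0,0],0],[[0,0,0],0],[[0,0,0],0],[[0,0,1],0],[[0,0,2],0],[[0,0,2.2],0],[[0,0,1.5],0],[[0,0,0],0]]' --hand 0

```text
time: 26.8
ee_pos: [0.551, -0.3068, 0.2463]
eef_rot: [0.12, 0.993, -0.0, 0.001]
ft_force: [0.4, -1.1, 0.0]
width: 0.0872
grip_force: 0.0
```

Request:
drive_tool --series '[[[-1.5,0.3,0],-8],[[-1.5,0.4,0],-8],[[-1.5,0.4,0],-8],[[-1.2,0.28,0],-8],[[0,0,0],-8],[[0,0,0],0],[[0,0,0],0],[[0,0,0],0],[[0,0,0],0],[[0,0,0],0]]'

```text
time: 28.05
ee_pos: [0.4935, -0.2927, 0.2446]
eef_rot: [0.452, 0.892, 0.0, 0.0]
ft_force: [-0.1, 0.0, 0.2]
width: 0.0869
grip_force: 0.0
```

```bash
python3 - <<'E'
from h import *;import pickle
np.set_printoptions(precision=4,suppress=True)
from bench import r
s=r.read_state();print(s['ee_pos'],s['eef_rot'],s['joint_positions'])
t=snap('top');q=snap('scene')
def red(c,X,w):
    p=proj(c,X)[0];u,v=int(p[0]),int(p[1]);h=cv2.cvtColor(c['color'],cv2.COLOR_RGB2HSV)[v-w:v+w,u-w:u+w]
    m=cv2.inRange(h,(0,130,50),(8,255,255))|cv2.inRange(h,(172,130,50),(180,255,255));M=cv2.moments(m,True)
    return p,M['m00'],(u-w+M['m10']/max(M['m00'],1),v-w+M['m01']/max(M['m00'],1))
a=red(t,[.4937,-.2927,.206],14);b=red(q,[.4937,-.2927,.206],14);print(a,b)
if a[1]>8 and b[1]>8:print(tri(t,a[2],q,b[2]))
E
```

```text
[ 0.4935 -0.2927  0.2446] [0.452 0.892 0.    0.   ] [-0.2578  0.2685  0.8618  1.6184 -0.2079  1.3506  1.2648]
(array([257.1552, 209.1852]), 0.0, (243.0, 195.0)) (array([235.3766, 174.4805]), 78.0, (234.9102564102564, 178.12820512820514))
```

Request:
drive_tool --series '[[[0,0,-1],0],[[0,0,-1.5],0],[[0,0,-1.5],0],[[0,0,-0.7],0],[[0,0,0],0],[[0,0,0],0],[[0,0,0],0],[[0,0,0],0],[[0,0,0],0],[[0,0,0],0]]'

```text
time: 29.4
ee_pos: [0.4936, -0.2926, 0.1976]
eef_rot: [0.452, 0.892, 0.0, 0.0]
ft_force: [-0.6, 0.2, 0.4]
width: 0.0873
grip_force: 0.0
```

Request:
drive_tool --series '[[[0,0,0],0],[[0,0,0],0],[[0,0,0],0],[[0,0,0],0],[[0,0,0],0],[[0,0,0],0],[[0,0,0],0],[[0,0,0],0],[[0,0,0],0],[[0,0,0],0]]' --hand 1 --newtons 15

```text
time: 30.65
ee_pos: [0.4935, -0.2926, 0.1976]
eef_rot: [0.452, 0.892, 0.0, -0.0]
ft_force: [-1.1, 0.5, 0.9]
width: 0.0209
grip_force: 15.0
```

```bash
python3 - <<'E'
import numpy as np
a=np.radians(166.2-22.5*np.arange(39));p=np.c_[55.2+6*np.cos(a),-30.7+6*np.sin(a)]
d=np.round(np.diff(np.round(p,2),axis=0),2)
for i in range(0,38,10):print([[list(map(float,x))+[0],0] for x in d[i:i+10]],p[min(i+10,38)])
E
```

```text
[[[0.99, 2.12, 0], 0], [[1.73, 1.58, 0], 0], [[2.2, 0.8, 0], 0], [[2.34, -0.1, 0], 0], [[2.12, -0.99, 0], 0], [[1.58, -1.73, 0], 0], [[0.8, -2.2, 0], 0], [[-0.1, -2.34, 0], 0], [[-0.99, -2.12, 0], 0], [[-1.73, -1.58, 0], 0]] [ 58.30816206 -35.83218556]
[[[-2.2, -0.8, 0], 0], [[-2.34, 0.1, 0], 0], [[-2.12, 0.99, 0], 0], [[-1.58, 1.73, 0], 0], [[-0.8, 2.2, 0], 0], [[0.1, 2.34, 0], 0], [[0.99, 2.12, 0], 0], [[1.73, 1.58, 0], 0], [[2.2, 0.8, 0], 0], [[2.34, -0.1, 0], 0]] [ 56.63120075 -24.87319432]
[[[2.12, -0.99, 0], 0], [[1.58, -1.73, 0], 0], [[0.8, -2.2, 0], 0], [[-0.1, -2.34, 0], 0], [[-0.99, -2.12, 0], 0], [[-1.73, -1.58, 0], 0], [[-2.2, -0.8, 0], 0], [[-2.34, 0.1, 0], 0], [[-2.12, 0.99, 0], 0], [[-1.58, 1.73, 0], 0]] [ 50.06781444 -33.80816206]
[[[-0.8, 2.2, 0], 0], [[0.1, 2.34, 0], 0], [[0.99, 2.12, 0], 0], [[1.73, 1.58, 0], 0], [[2.2, 0.8, 0], 0], [[2.34, -0.1, 0], 0], [[2.12, -0.99, 0], 0], [[1.58, -1.73, 0], 0]] [ 60.33218556 -27.59183794]
```

Request:
drive_tool --series '[[[0.99,2.12,0],0],[[1.73,1.58,0],0],[[2.2,0.8,0],0],[[2.34,-0.1,0],0],[[2.12,-0.99,0],0],[[0,0,0],0],[[0,0,0],0],[[0,0,0],0],[[0,0,0],0],[[0,0,0],0]]'

```text
time: 31.9
ee_pos: [0.5872, -0.2586, 0.1976]
eef_rot: [0.452, 0.892, -0.0, 0.0]
ft_force: [-2.1, -4.1, 3.3]
width: 0.0212
grip_force: 15.0
```

Request:
drive_tool --series '[[[1.58,-1.73,0],0],[[0.8,-2.2,0],0],[[-0.1,-2.34,0],0],[[-0.99,-2.12,0],0],[[-1.73,-1.58,0],0],[[-2.2,-0.8,0],0],[[-2.34,0.1,0],0],[[-2.12,0.99,0],0],[[-1.58,1.73,0],0],[[-0.8,2.2,0],0]]'

```text
time: 33.15
ee_pos: [0.492, -0.316, 0.198]
eef_rot: [0.453, 0.892, 0.0, 0.001]
ft_force: [5.2, -1.1, 2.6]
width: 0.0216
grip_force: 15.0
```

Request:
drive_tool --series '[[[0.1,2.34,0],0],[[0.99,2.12,0],0],[[1.73,1.58,0],0],[[2.2,0.8,0],0],[[2.34,-0.1,0],0],[[2.12,-0.99,0],0],[[1.58,-1.73,0],0],[[0.8,-2.2,0],0],[[-0.1,-2.34,0],0],[[0,0,0],0]]'

```text
time: 34.4
ee_pos: [0.6103, -0.3227, 0.1976]
eef_rot: [0.453, 0.892, 0.0, 0.0]
ft_force: [1.0, -1.3, 3.3]
width: 0.0214
grip_force: 15.0
```

Request:
drive_tool --series '[[[-0.99,-2.05,0],0],[[-1.73,-1.58,0],0],[[-2.2,-0.8,0],0],[[-2.34,0.1,0],0],[[-2.12,0.99,0],0],[[-1.58,1.73,0],0],[[-0.8,2.2,0],0],[[0.1,2.34,0],0],[[0.99,2.12,0],0],[[1.73,1.58,0],0]]'

```text
time: 35.65
ee_pos: [0.5215, -0.2542, 0.1977]
eef_rot: [0.452, 0.892, 0.0, 0.001]
ft_force: [5.7, -13.5, -2.3]
width: 0.0216
grip_force: 15.0
```

Request:
drive_tool --series '[[[2.2,0.8,0],0],[[2.34,-0.1,0],0],[[2.12,-0.99,0],0],[[1.58,-1.73,0],0],[[0,0,0],0],[[0,0,0],0],[[0,0,0],0],[[0,0,0],0],[[0,0,0],0],[[0,0,0],0]]'

```text
time: 36.9
ee_pos: [0.603, -0.2753, 0.1973]
eef_rot: [0.452, 0.892, -0.0, -0.001]
ft_force: [-3.1, -2.6, 5.2]
width: 0.0216
grip_force: 15.0
```

Request:
drive_tool --series '[[[0,0,0],0],[[0,0,0],0],[[0,0,0],0],[[0,0,0],0],[[0,0,0],0],[[0,0,1],0],[[0,0,2],0],[[0,0,2.5],0],[[0,0,3],0],[[0,0,3],0]]' --hand 0

```text
time: 38.15
ee_pos: [0.6031, -0.2753, 0.3153]
eef_rot: [0.452, 0.892, 0.0, 0.001]
ft_force: [0.4, 0.5, -0.0]
width: 0.0874
grip_force: 0.0
```

Request:
drive_tool --series '[[[-3,5,0],0],[[-3,5,0],0],[[-3,5,0],0],[[-3,5,0],0],[[-3,5,0],0],[[-3,5,0],0],[[0,5,0],0],[[0,5,0],0],[[0,0,0],0],[[0,0,0],0]]'

```text
time: 39.4
ee_pos: [0.4236, 0.1239, 0.3135]
eef_rot: [0.453, 0.892, 0.0, 0.0]
ft_force: [0.4, -0.0, -0.1]
width: 0.0868
grip_force: 0.0
```

```bash
python3 - <<'E'
from h import *;import pickle
np.set_printoptions(linewidth=220,precision=4,suppress=True)
t=snap('top');q=snap('scene');pickle.dump((t,q),open('fin.pkl','wb'))
hs=cv2.cvtColor(t['color'],cv2.COLOR_RGB2HSV)
def red(c,X,w=14):
    p=proj(c,X)[0];u,v=int(p[0]),int(p[1]);h=cv2.cvtColor(c['color'],cv2.COLOR_RGB2HSV)[v-w:v+w,u-w:u+w]
    m=cv2.inRange(h,(0,130,50),(8,255,255))|cv2.inRange(h,(172,130,50),(180,255,255));M=cv2.moments(m,True)
    return p,M['m00'],(u-w+M['m10']/max(M['m00'],1),v-w+M['m01']/max(M['m00'],1))
K=[.603,-.2753,.206];a=red(t,K);b=red(q,K);print(a,b,tri(t,a[2],q,b[2]))
# rear (handle) end of the mould along its axis: profile in both views, points at y-offsets
O=np.array([.552,-.307]);ax=np.array([.0976,-.9952]);Y=np.array([.9952,.0976])
for n,c in(('top',t),('scene',q)):
    g=cv2.cvtColor(c['color'],cv2.COLOR_RGB2GRAY)
    for z in(.07,.08):
        print(n,z,'rear lid edge at',[tuple(np.round(proj(c,np.r_[O-.0535*ax+y*Y,z])[0],1)) for y in(-.03,0,.03)])
u,v=proj(t,np.r_[O-.0535*ax,.07])[0].astype(int);g=cv2.cvtColor(t['color'],cv2.COLOR_RGB2GRAY)
print('top row',v,u-10);print(g[v-10:v+11:4,u-10:u+11])
u,v=proj(q,np.r_[O-.0535*ax,.07])[0].astype(int);g=cv2.cvtColor(q['color'],cv2.COLOR_RGB2GRAY)
print('scene',u-12,v-12);print(g[v-12:v+13,u-12:u+13])
E
```

```text
(array([249.9761, 166.0001]), 69.0, (250.7536231884058, 166.66666666666666)) (array([248.1976, 147.9952]), 110.0, (248.93636363636364, 150.01818181818183)) (array([ 0.6031, -0.2772,  0.1996]), np.float64(0.0003077018346925254))
top 0.07 rear lid edge at [(np.float64(244.3), np.float64(209.4)), (np.float64(243.3), np.float64(198.8)), (np.float64(242.2), np.float64(188.3))]
top 0.08 rear lid edge at [(np.float64(244.2), np.float64(208.8)), (np.float64(243.1), np.float64(198.1)), (np.float64(242.1), np.float64(187.5))]
scene 0.07 rear lid edge at [(np.float64(228.9), np.float64(202.0)), (np.float64(232.9), np.float64(194.9)), (np.float64(236.7), np.float64(188.0))]
scene 0.08 rear lid edge at [(np.float64(228.7), np.float64(199.5)), (np.float64(232.8), np.float64(192.4)), (np.float64(236.7), np.float64(185.5))]
top row 198 233
[[127 128 126 124 126 126 131 128 119 106 106  94 100 100 105 106 107 106 106 104 105]
 [127 128 126 127 130 125 127 126 125 120 110  91 101  93 106 107 107 104 105 103 103]
 [129 127 126 125 129 125 127 126 131 122  96  79  77  74  77  74  87 100 106 104 106]
 [ 
[... 2148 characters left out ...]
  29  30  42  83 119 124  95  68  59  61  62  65  68  70  68  67  70  69  69  71]
 [ 59  45  33  25  24  24  24  45  83 108 106  82  56  52  52  51  55  60  62  65  66  70  68  68  68]
 [116  96  78  68  56  41  29  50  84  94  88  67  49  46  43  45  49  50  53  52  56  59  60  64  61]
 [150 138 131 122 109  88  76  78  92  95  89  71  48  42  42  41  40  43  44  45  48  49  53  52  54]
 [163 160 157 152 146 136 131 127 120 103  93  74  52  42  42  42  40  40  38  42  43  42  43  43  45]
 [162 160 159 159 159 159 157 150 132 105  89  74  61  50  46  42  43  41  40  42  43  42  42  42  41]
 [153 143 140 143 153 157 158 146 121  95  87  81  74  69  60  56  51  48  45  43  41  43  40  40  42]]
```

Request:
drive_tool --series '[[[2,-4.5,0],-6],[[2,-5,0],-6],[[2,-5,0],-6],[[2,-5,0],-6],[[2,-5,0],-6.7],[[1,-5,0],0],[[1,-4,0],0],[[0,-1.3,-4],0],[[0,0,-4],0],[[0,0,-2.75],0]]'

```text
time: 40.75
ee_pos: [0.542, -0.2244, 0.2038]
eef_rot: [0.673, 0.74, -0.0, -0.0]
ft_force: [0.3, -0.5, 0.2]
width: 0.0869
grip_force: 0.0
```

Request:
drive_tool --series '[[[0,0,0],0],[[0,0,0],0],[[0,0,0],0],[[0,0,0],0],[[0,0,0],0],[[0,0,0],0],[[0,0,0],0],[[0,0,0],0],[[0,0,0],0],[[0,0,0],0]]'

```text
time: 42.0
ee_pos: [0.5431, -0.2231, 0.2051]
eef_rot: [0.672, 0.74, 0.0, 0.0]
ft_force: [0.2, 0.0, -0.7]
width: 0.0868
grip_force: 0.0
```

```bash
python3 - <<'E'
from h import *;import pickle
np.set_printoptions(linewidth=200,precision=4,suppress=True)
from bench import r
s=r.read_state();print(s['ee_pos'],s['eef_rot'],s['joint_positions'])
c=snap('wrist');pickle.dump((c,s),open('w6.pkl','wb'));w1=pickle.load(open('w1.pkl','rb'))
hd=[.5068,-.0417]
def prof(c,C,yaw):
    X=np.array([np.cos(yaw),np.sin(yaw)]);Y=np.array([-X[1],X[0]])
    xs=np.arange(-.080,-.030,.001);ys=np.r_[-.03:-.012:7j,.012:.03:7j]
    out=[]
    for x in xs:
        p=proj(c,[np.r_[np.array(C)+x*X+y*Y,.06] for y in ys]).astype(np.float32)
        g=cv2.cvtColor(c['color'],cv2.COLOR_RGB2GRAY)
        out.append(np.median(cv2.remap(g,p[None,:,0],p[None,:,1],cv2.INTER_LINEAR)))
    return np.array(out).astype(int)
# plane z=.06, x from tin centre -80..-31 mm
print('before',prof(w1,(.524,-.135),np.radians(-79.6)))
print('now   ',prof(c,(.552,-.307),np.radians(-84.6)))
E
```

```text
[ 0.5431 -0.2231  0.2051] [0.6722 0.7404 0.     0.    ] [-0.3664  0.3364  0.8436  1.6383 -0.2601  1.2842  0.6201]
before [179 178 178 178 179 178 176 166 145 122 111 108 108 108 108 109 107 108 109 110 110 111 118 133 149 158 152 134 120 116 123 141 159 151 144 147 159 166 170 171 171 172 171 172 172 171 171 171 171
 171]
now    [154 154 154 154 154 154 153 149 137 115  98  93  92  92  92  92  92  92  92  93  94  95  97 103 116 130 134 125 109 106 116 125 128 128 127 126 121 113 109 115 125 129 130 129 129 128 128 128 129
 128]
```

```bash
python3 - <<'E'
from h import *;import pickle
np.set_printoptions(linewidth=230,precision=4,suppress=True)
c,s=pickle.load(open('w6.pkl','rb'));w1=pickle.load(open('w1.pkl','rb'))
w2=pickle.load(open('w2.pkl','rb'))
def prof(c,C,yaw,ys,xs,z=.06):
    X=np.array([np.cos(yaw),np.sin(yaw)]);Y=np.array([-X[1],X[0]]);g=cv2.cvtColor(c['color'],cv2.COLOR_RGB2GRAY);out=[]
    for x in xs:
        p=proj(c,[np.r_[np.array(C)+x*X+y*Y,z] for y in ys]).astype(np.float32)
        out.append(np.median(cv2.remap(g,p[None,:,0],p[None,:,1],cv2.INTER_LINEAR)))
    return np.array(out).astype(int)
xs=np.arange(-.060,-.025,.001)
for n,y in(('L',(-.034,-.030)),('l',(-.02,-.012)),('r',(.012,.02)),('R',(.030,.034))):
    ys=np.linspace(*y,5);print(n);print(' b',prof(w1,(.524,-.135),np.radians(-79.6),ys,xs));print(' n',prof(c,(.552,-.307),np.radians(-84.6),ys,xs))
# across: lateral profile at lid area x=-.044 and x=-.038
ys=np.arange(-.050,.0505,.001)
for x in(-.045,-.036):
    print('lat b',prof(w1,(.524,-.135),np.radians(-79.6),[0],[0])*0, 'x',x)
    for C,ca,ya in(((.524,-.135),w1,-79.6),((.552,-.307),c,-84.6)):
        print(np.array([prof(ca,C,np.radians(ya),[y],[x-.001,x,x+.001]).mean() for y in ys]).astype(int))
# c0 plate rear edge in top view, z~.105: profile along x
d=pickle.load(open('c0.pkl','rb'));t=prep(d['top'])
print('c0 top plate z=.105 x -80..-20',prof(t,(.550,-.311),np.radians(-84.6),np.linspace(-.02,.02,5),np.arange(-.08,-.018,.002),.105))
E
```

```text
L
 b [107 109 117 134 154 163 157 139 133 139 150 167 174 169 152 149 159 165 168 169 170 170 169 169 169 169 169 169 168 168 168 168 168 168 167]
 n [ 92  91  92  98 113 129 133 123 108 104 115 125 128 128 127 126 121 111 107 114 125 129 130 129 129 129 129 129 129 128 129 128 129 129 129]
l
 b [129 137 139 147 160 164 154 134 121 124 141 168 183 175 156 149 158 166 168 170 170 169 169 169 168 169 169 169 168 168 168 169 168 168 168]
 n [106 116 118 115 120 132 136 126 109 104 114 123 126 126 125 124 120 112 109 115 125 129 129 129 129 128 129 128 129 129 129 128 129 128 128]
r
 b [130 135 129 129 145 156 151 134 120 117 125 143 167 170 156 151 159 167 171 171 171 171 171 170 171 171 171 170 170 170 170 170 169 170 169]
 n [106 117 120 116 120 130 133 125 112 109 119 127 130 129 129 128 122 112 104 107 118 125 127 127 127 126 126 126 126 126 126 126 126 126 126]
R
 b [110 111 117 130 146 156 152 135 121 117 134 152 161 155 142 141 154 166 170 171 171 171 171 171 171 171 170 170 170 170 169 170 170 170 170]
 n [ 94  94  96 103 116 128 132 124 112 109 118 127 130 129 129 128 123 114 1
[... 1190 characters left out ...]
172 173 173 170 169 170 171 171 170 172 174 174 173 172 172 171 168 165 165 167 170 170 165 151 137 133 138 145 150 151 149 149 158 171]
[155 157 159 160 159 158 154 144 128 123 125 123 115 109 111 119 124 128 129 129 129 129 129 129 129 128 128 128 129 128 127 127 128 130 130 130 128 128 128 128 129 130 131 130 128 127 128 129 129 127 125 125 127 127 128 129 129
 129 129 128 127 127 126 126 125 126 125 125 127 129 130 131 131 130 129 128 126 128 131 132 130 128 127 127 126 121 115 118 125 126 122 120 125 128 124 125 137 150 155 157 159]
c0 top plate z=.105 x -80..-20 [ 71  76  89 110 121 122 124 124 124 123 123 124 123 123 123 119 112 107 104 103 103 103 102 104 104 103 103 100  92  72  55]
```

Request:
drive_tool --series '[[[0,0,2.5],0],[[0,0,2.5],0],[[0.2,-2.2,0],0],[[0.2,-2.2,0],0],[[0.2,-2.2,0],0],[[0.2,-2.2,0],0],[[0.2,-1.9,0],0],[[0,0,0],0],[[0,0,0],0],[[0,0,0],0]]'

```text
time: 43.3
ee_pos: [0.5535, -0.3291, 0.2551]
eef_rot: [0.672, 0.741, 0.0, -0.0]
ft_force: [0.9, 0.5, -0.0]
width: 0.0869
grip_force: 0.0
```

```bash
python3 - <<'E'
from h import *;import pickle
np.set_printoptions(linewidth=230,precision=4,suppress=True)
from bench import r
s=r.read_state();print(s['ee_pos'],s['time'])
c=snap('wrist');pickle.dump((c,s),open('w7.pkl','wb'));c6=pickle.load(open('w6.pkl','rb'))[0]
C=np.array((.552,-.307));yaw=np.radians(-84.6);X=np.array([np.cos(yaw),np.sin(yaw)]);Y=np.array([-X[1],X[0]])
xs=np.arange(-.080,-.020,.001)
for n,ca in(('view1',c6),('view2',c)):
    o=-ca['R'].T@ca['t'];print(n,'cam x',(o[:2]-C)@X,o[2])
    g=cv2.cvtColor(ca['color'],cv2.COLOR_RGB2GRAY)
    for y0 in(-.02,.02):
        ys=y0+np.linspace(-.008,.008,9);P=[]
        for x in xs:
            p=proj(ca,[np.r_[C+x*X+y*Y,.06] for y in ys]).astype(np.float32);P.append(np.median(cv2.remap(g,p[None,:,0],p[None,:,1],cv2.INTER_LINEAR)))
        print(np.array(P).astype(int))
E
```

```text
[ 0.5535 -0.3291  0.2551] 43.3
view1 cam x -0.15683687943600635 0.3597585542609406
[154 154 154 154 154 154 152 148 135 114  98  92  92  92  92  92  92  92  92  92  92  93  93  99 114 130 134 124 109 103 114 124 127 126 126 125 121 113 109 115 125 129 130 129 129 128 129 129 129 129 129 129 129 129 129 129 128
 128 129 128]
[154 154 154 154 154 154 154 151 139 117 100  94  93  91  92  92  91  92  92  94 103 113 114 113 119 130 133 125 112 108 117 126 129 129 128 127 122 113 110 115 124 128 127 127 127 127 127 127 127 126 126 127 127 127 127 127 127
 127 126 126]
view2 cam x -0.05029934041475591 0.40986732967510114
[171 171 171 171 171 171 172 172 172 172 172 172 171 172 172 172 172 172 172 172 172 171 171 166 158 158 160 142 129 139 146 147 146 146 144 146 148 150 150 150 150 149 150 150 150 150 150 149 149 150 149 149 149 149 149 148 149
 148 148 148]
[171 171 171 171 171 171 171 171 171 172 172 172 172 171 171 171 172 172 172 172 172 171 167 157 149 152 152 138 131 142 149 150 149 146 142 142 146 148 148 147 148 148 148 148 149 147 148 148 148 148 148 147 147 147 146 146 147
 146 146 146]
```

Request:
drive_tool --series '[[[-0.7,2,1],-9],[[-0.7,2,1],-9],[[-0.7,2,0],-9],[[-0.7,2,0],-9],[[-0.7,2,0],-9],[[-0.7,2,0],-9],[[-1,2.6,0],-9],[[-1,0,0],-9],[[-1.15,0,0],-9],[[0,0,0],-9]]'

```text
time: 44.6
ee_pos: [0.4791, -0.1836, 0.275]
eef_rot: [0.999, 0.046, 0.0, -0.001]
ft_force: [-0.1, 0.2, -0.0]
width: 0.0873
grip_force: 0.0
```

Request:
drive_tool --series '[[[0,0,-3],0],[[0,0,-5],0],[[0,0,-5],0],[[0,0,-4],0],[[0,0,-1.5],0],[[0,0,0],0],[[0,0,0],0],[[0,0,0],0],[[0,0,0],0],[[0,0,0],0]]'

```text
time: 45.85
ee_pos: [0.4798, -0.1841, 0.0904]
eef_rot: [0.999, 0.048, 0.0, -0.0]
ft_force: [0.2, 0.3, 0.2]
width: 0.087
grip_force: 0.0
```

```bash
python3 - <<'E'
from h import *;import pickle
np.set_printoptions(linewidth=230,precision=4,suppress=True)
from bench import r
s=r.read_state();print(s['ee_pos'],s['time'],s['eef_rot'])
c=snap('wrist');pickle.dump((c,s),open('w8.pkl','wb'))
C=np.array((.552,-.307));yaw=np.radians(-84.6);X=np.array([np.cos(yaw),np.sin(yaw)]);Y=np.array([-X[1],X[0]])
o=-c['R'].T@c['t'];print('cam',(o[:2]-C)@X,(o[:2]-C)@Y,o[2])
print(proj(c,[np.r_[C-.051*X+y*Y,.06] for y in(-.03,0,.03)]),proj(c,np.r_[C-.04*X,.08]))
xs=np.arange(-.075,-.025,.0005);g=cv2.cvtColor(c['color'],cv2.COLOR_RGB2GRAY)
for y0 in(-.032,-.02,0.,.02):
    ys=y0+np.linspace(-.005,.005,9);P=[]
    for x in xs:
        p=proj(c,[np.r_[C+x*X+y*Y,.06] for y in ys]).astype(np.float32);P.append(np.median(cv2.remap(g,p[None,:,0],p[None,:,1],cv2.INTER_LINEAR)))
    print(y0);print(np.array(P).astype(int))
E
```

```text
[ 0.4798 -0.1841  0.0904] 45.85 [ 0.9988  0.0484  0.0003 -0.    ]
cam -0.12944556476038285 0.012859734468135474 0.2451054812256155
[[393.5947 181.0816]
 [399.5253 126.441 ]
 [405.5662  67.4522]] [[438.9752 129.8319]]
-0.032
[89 88 88 92 96 95 91 91 91 91 89 83 77 72 71 75 76 76 73 69 66 64 62 61 61 61 60 61 60 60 60 60 60 60 61 61 63 66 69 74 77 79 80 81 82 82 83 81 75 70 68 71 74 76 78 79 80 80 80 80 80 80 80 79 78 73 67 63 63 64 66 70 73 76 78 79
 81 81 81 81 81 82 81 81 81 81 82 82 82 81 81 81 81 81 81 81 81 81 81 81]
-0.02
[98 97 97 94 86 74 65 61 61 60 59 59 60 60 60 60 60 60 61 60 61 61 61 61 60 60 60 60 60 60 60 60 60 60 61 61 62 65 70 74 77 80 81 82 84 88 92 89 79 71 68 71 73 76 78 79 80 80 80 80 80 80 80 80 77 72 67 64 63 64 67 70 74 76 78 80
 81 81 82 82 81 81 82 81 81 82 82 82 82 82 81 82 82 81 82 81 82 81 82 81]
0.0
[139 141 142 141 141 132 132 131 131 131 131 131 131 131 131 130 131 129 130 127 121 110  99  94  94  95  96  96  97 104 116 129 134 132 122 111 106 111 124 135 141 145 145 142 134 123 112 105 103 108 118 129 136 140 141 141 140
 140 140 140 140 140 140 139 134 122 108 100 100 105 114 124 133 138 139 139 138 138 139 139 138 138 138 138 138 138 138 138 138 138 138 138 137 138 138 138 138 138 138 138]
0.02
[166 166 165 158 143 120 103  97  97  96  95  95  94  94  94  94  94  94  93  93  93  93  93  92  92  94  95  95  96 102 115 128 133 129 119 108 101 109 122 133 140 144 145 143 135 122 110 104 101 107 116 127 135 139 139 139 139
 139 139 139 139 138 138 137 133 120 107 101 101 105 114 125 134 139 140 139 139 139 139 139 139 139 139 139 139 139 139 139 139 138 138 138 138 138 138 138 138 138 138 138]
```

Request:
drive_tool --series '[[[0,0,4],0],[[0,0,5],0],[[0,0,5],0],[[2,-1,2.5],0],[[4,-3,0],0],[[4,-3,0],0],[[2.3,-2.2,0],0],[[0,0,0],0],[[0,0,0],0],[[0,0,0],0]]'

```text
time: 47.15
ee_pos: [0.6013, -0.2742, 0.2559]
eef_rot: [0.999, 0.049, 0.0, -0.0]
ft_force: [0.0, 0.1, -0.5]
width: 0.0871
grip_force: 0.0
```

Request:
drive_tool --series '[[[0,0.1,-1],0],[[0,0,-2],0],[[0,0,-1.8],0],[[0,0,-0.9],0],[[0,0,0],0],[[0,0,0],0],[[0,0,0],0],[[0,0,0],0],[[0,0,0],0],[[0,0,0],0]]'

```text
time: 48.4
ee_pos: [0.6015, -0.2742, 0.1985]
eef_rot: [0.999, 0.048, 0.0, 0.0]
ft_force: [0.9, -0.1, -0.3]
width: 0.087
grip_force: 0.0
```

Request:
drive_tool --series '[[[0.15,-0.1,0],0],[[0,0,0],0],[[0,0,0],0],[[0,0,0],0],[[0,0,0],0],[[0,0,0],0],[[0,0,0],0],[[0,0,0],0],[[0,0,0],0],[[0,0,0],0]]' --hand 1 --newtons 15

```text
time: 49.65
ee_pos: [0.6029, -0.2752, 0.1984]
eef_rot: [0.999, 0.048, 0.0, 0.0]
ft_force: [-0.0, -0.5, -0.1]
width: 0.021
grip_force: 15.0
```

Request:
drive_tool --series '[[[-1.37,1.57,0],0],[[-1.83,1.0,0],0],[[-2.06,0.32,0],0],[[-2.04,-0.41,0],0],[[-1.78,-1.08,0],0],[[-1.31,-1.62,0],0],[[0,0,0],0],[[0,0,0],0],[[0,0,0],0],[[0,0,0],0]]'

```text
time: 50.9
ee_pos: [0.4991, -0.2773, 0.1984]
eef_rot: [0.999, 0.048, -0.0, 0.0]
ft_force: [-1.4, 0.5, 2.6]
width: 0.0213
grip_force: 15.0
```

Request:
drive_tool --series '[[[0,0,0],0],[[0,0,0],0],[[0,0,0],0],[[0,0,0],0],[[0,0,0],0],[[0,0,1],0],[[0,0,2],0],[[0,0,2.5],0],[[0,2,2],0],[[0,4,0],0]]' --hand 0

```text
time: 52.15
ee_pos: [0.4993, -0.2192, 0.2763]
eef_rot: [0.999, 0.046, 0.002, 0.001]
ft_force: [0.7, -0.3, 0.9]
width: 0.0866
grip_force: 0.0
```

Request:
drive_tool --series '[[[-1,3,0],0],[[-1.1,2.6,0],0],[[0,0,-4],0],[[0,0,-5],0],[[0,0,-5],0],[[0,0,-1.6],0],[[0,0,0],0],[[0,0,0],0],[[0,0,0],0],[[0,0,0],0]]'

```text
time: 53.4
ee_pos: [0.4786, -0.1613, 0.1182]
eef_rot: [0.999, 0.048, 0.001, 0.0]
ft_force: [-0.4, 0.1, 0.3]
width: 0.0867
grip_force: 0.0
```

```bash
python3 - <<'E'
from h import *;import pickle
np.set_printoptions(linewidth=230,precision=4,suppress=True)
from bench import r
s=r.read_state();print(s['ee_pos'],s['time'])
c=snap('wrist');pickle.dump((c,s),open('w9.pkl','wb'));c8=pickle.load(open('w8.pkl','rb'))[0]
C=np.array((.552,-.307));yaw=np.radians(-84.6);X=np.array([np.cos(yaw),np.sin(yaw)]);Y=np.array([-X[1],X[0]])
o=-c['R'].T@c['t'];print('cam',(o[:2]-C)@X,(o[:2]-C)@Y,o[2])
xs=np.arange(-.062,-.025,.0005)
for ca in(c8,c):
  g=cv2.cvtColor(ca['color'],cv2.COLOR_RGB2GRAY)
  for y0 in(0.,.02):
    ys=y0+np.linspace(-.005,.005,9);P=[]
    for x in xs:
        p=proj(ca,[np.r_[C+x*X+y*Y,.06] for y in ys]).astype(np.float32);P.append(np.median(cv2.remap(g,p[None,:,0],p[None,:,1],cv2.INTER_LINEAR)))
    print(y0);print(np.array(P).astype(int))
t=snap('top');q=snap('scene')
for c_ in(t,q):
    p=proj(c_,[.4994,-.278,.206])[0];h=cv2.cvtColor(c_['color'],cv2.COLOR_RGB2HSV);u,v=p.astype(int);m=cv2.inRange(h[v-12:v+12,u-12:u+12],(0,130,50),(8,255,255))|cv2.inRange(h[v-12:v+12,u-12:u+12],(172,130,50),(180,255,255));print(p,m.sum()/255)
E
```

```text
[ 0.4786 -0.1613  0.1182] 53.4
cam -0.15227694021514945 0.013637670951535015 0.2729961772462019
0.0
[ 96  96  97 104 116 129 134 132 122 111 106 111 124 135 141 145 145 142 134 123 112 105 103 108 118 129 136 140 141 141 140 140 140 140 140 140 140 139 134 122 108 100 100 105 114 124 133 138 139 139 138 138 139 139 138 138 138
 138 138 138 138 138 138 138 138 138 137 138 138 138 138 138 138 138]
0.02
[ 95  95  96 102 115 128 133 129 119 108 101 109 122 133 140 144 145 143 135 122 110 104 101 107 116 127 135 139 139 139 139 139 139 139 139 138 138 137 133 120 107 101 101 105 114 125 134 139 140 139 139 139 139 139 139 139 139
 139 139 139 139 139 139 138 138 138 138 138 138 138 138 138 138 138]
0.0
[ 91  93  97 108 120 127 126 119 108  98  96 106 118 129 135 137 138 135 128 120 111 106 105 108 111 111 108 109 115 124 130 133 134 133 133 133 133 133 133 133 133 131 128 119 107  98  94  96 100 108 116 125 130 132 132 131 131
 131 131 131 131 131 131 131 131 131 131 131 131 131 131 131 131 131]
0.02
[ 90  91  97 107 117 124 124 116 105  96  97 106 117 126 133 137 138 137 128 118 108 104 102 104 105 103 100 102 112 122 129 132 132 132 132 132 132 132 132 132 131 130 126 118 106  98  94  96 101 109 118 126 131 133 133 132 132
 132 132 132 132 132 132 132 132 132 132 132 132 132 132 132 131 131]
[251.1353 206.921 ] 63.0
[231.2346 171.4375] 105.0
```

Request:
drive_tool --series '[[[0,0,4],0],[[0,0,5],0],[[0,0,5],0],[[0,-3,0],0],[[1,-4.6,0],0],[[1.1,-4.1,0],0],[[0,0,0],0],[[0,0,0],0],[[0,0,0],0],[[0,0,0],0]]'

```text
time: 54.8
ee_pos: [0.4992, -0.2745, 0.258]
eef_rot: [0.999, 0.049, 0.001, -0.0]
ft_force: [0.3, -0.1, -0.4]
width: 0.0868
grip_force: 0.0
```

Request:
drive_tool --series '[[[0,0,-1],0],[[0,0,-2],0],[[0,0,-1.8],0],[[0,0,-0.9],0],[[0,0,0],0],[[0,0,0],0],[[0,0,0],0],[[0,0,0],0],[[0,0,0],0],[[0,0,0],0]]'

```text
time: 56.05
ee_pos: [0.4986, -0.2759, 0.2008]
eef_rot: [0.999, 0.048, 0.0, 0.0]
ft_force: [-0.3, 0.2, -0.8]
width: 0.0868
grip_force: 0.0
```

Request:
drive_tool --series '[[[0,0,0],0],[[0,0,0],0],[[0,0,0],0],[[0,0,0],0],[[0,0,0],0],[[0,0,0],0],[[0,0,0],0],[[0,0,0],0],[[0,0,0],0],[[0,0,0],0]]' --hand 1 --newtons 15

```text
time: 57.3
ee_pos: [0.4987, -0.2759, 0.2008]
eef_rot: [0.999, 0.048, 0.0, 0.0]
ft_force: [1.4, -0.3, 0.7]
width: 0.0214
grip_force: 15.0
```

Request:
drive_tool --series '[[[-0.58,-2.07,0],0],[[-0.02,-1.95,0],0],[[0.61,-1.86,0],0],[[1.17,-1.56,0],0],[[0,0,0],0],[[0,0,0],0],[[0,0,0],0],[[0,0,0],0],[[0,0,0],0],[[0,0,0],0]]'

```text
time: 58.55
ee_pos: [0.51, -0.3507, 0.201]
eef_rot: [0.999, 0.048, 0.0, 0.001]
ft_force: [-3.2, -3.5, 4.6]
width: 0.0212
grip_force: 15.0
```

Request:
drive_tool --series '[[[0,0,0],0],[[0,0,0],0],[[0,0,0],0],[[0,0,0],0],[[0,0,0],0],[[0,0,1],0],[[0,0,2],0],[[0,0,2.5],0],[[0,3,2],0],[[0,6,0],0]]' --hand 0

```text
time: 59.8
ee_pos: [0.5101, -0.2627, 0.2788]
eef_rot: [0.999, 0.045, 0.002, 0.002]
ft_force: [0.4, 1.5, 1.3]
width: 0.0874
grip_force: 0.0
```

Request:
drive_tool --series '[[[-0.8,5,0],0],[[-0.8,5,0],0],[[-1.5,1,0],0],[[0,0,-3],0],[[0,0,-5],0],[[0,0,-5],0],[[0,0,-2.8],0],[[0,0,0],0],[[0,0,0],0],[[0,0,0],0]]'

```text
time: 61.05
ee_pos: [0.4809, -0.153, 0.1197]
eef_rot: [0.999, 0.048, 0.002, 0.0]
ft_force: [-0.3, 0.2, -0.5]
width: 0.0871
grip_force: 0.0
```

```bash
python3 - <<'E'
from h import *;import pickle
np.set_printoptions(linewidth=230,precision=4,suppress=True)
from bench import r
s=r.read_state();print(s['ee_pos'],s['time'])
c=snap('wrist')
C=np.array((.552,-.307));yaw=np.radians(-84.6);X=np.array([np.cos(yaw),np.sin(yaw)]);Y=np.array([-X[1],X[0]])
o=-c['R'].T@c['t'];print('cam',(o[:2]-C)@X,(o[:2]-C)@Y,o[2])
xs=np.arange(-.062,-.025,.0005)
g=cv2.cvtColor(c['color'],cv2.COLOR_RGB2GRAY)
for y0 in(0.,.02):
    ys=y0+np.linspace(-.005,.005,9);P=[]
    for x in xs:
        p=proj(c,[np.r_[C+x*X+y*Y,.06] for y in ys]).astype(np.float32);P.append(np.median(cv2.remap(g,p[None,:,0],p[None,:,1],cv2.INTER_LINEAR)))
    print(y0);print(np.array(P).astype(int))
E
```

```text
[ 0.4809 -0.153   0.1197] 61.05
cam -0.16036438271398323 0.016476566402032083 0.27460475510186216
0.0
[ 93  94 103 115 126 129 125 116 105  96  98 107 121 130 137 139 140 137 132 123 114 109 116 132 150 164 165 155 136 117 110 114 124 130 134 136 135 135 135 134 135 134 134 134 134 132 125 115 104  96  95  96  99 105 112 120 129
 132 134 134 133 133 133 133 133 133 134 133 133 133 133 133 133 132]
0.02
[ 92  96 103 115 124 127 123 112 103  96  97 108 120 129 135 140 142 139 132 119 110 108 112 132 152 165 167 154 130 113 107 113 122 128 133 134 134 134 134 133 133 133 133 133 133 131 126 115 103  96  94  96 100 106 114 123 130
 134 135 135 134 134 134 134 134 134 134 134 134 133 134 134 134 133]
```

```bash
python3 - <<'E'
from h import *
t=snap('top');q=snap('scene')
for c in(t,q):
    p=proj(c,[.5102,-.3505,.206])[0];u,v=p.astype(int);h=cv2.cvtColor(c['color'],cv2.COLOR_RGB2HSV)[v-12:v+12,u-12:u+12]
    m=cv2.inRange(h,(0,130,50),(8,255,255))|cv2.inRange(h,(172,130,50),(180,255,255));M=cv2.moments(m,True);k=(u-12+M['m10']/M['m00'],v-12+M['m01']/M['m00']);print(p,k,M['m00'])
    c['k']=k
print(tri(t,t['k'],q,q['k']))
from bench import r
print(r.close_job())
E
```

```text
[280.70296442 202.42520871] (np.float64(281.6296296296296), np.float64(202.62962962962962)) 54.0
[259.0259849  177.20104904] (np.float64(258.9496402877698), np.float64(179.19424460431654)) 139.0
(array([ 0.51000298, -0.35192428,  0.20031182]), np.float64(0.002707413198172355))
the job is handed in; nothing more can be done
None
```

Job handed in, verdict not shown: the mould is home against the back stop, the crank is seated on the spindle, and the lid is about 9 mm down by image estimate (8–12 mm possible); I wound past the target and backed off about 195°, and I viewed 11 pictures, one over the limit of 10.

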